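Load and lock the plankton slide scanner

ROBOT

A 6-joint arm with a two-finger parallel gripper is mounted at the origin on the work surface. World frame = base frame: x ahead of the robot, y to its left, z up, the work surface at z = 0. Lengths are in m, angles in degrees, forces in N, time in s.
With the tool pointing down it reaches from about 0.4 to 0.825 m from the base axis. Payload 7 kg.
Tool frame: the origin (TCP) lies on the front face of the gripper's body, between the roots of the fingers; the fingertips stand 66 mm ahead of it and the grasp point (between the pads) lies 47 mm ahead of it; z points along the fingers, y is the line along which they close (so a half turn about z gives the same grasp; the last joint's range is limited). The gripper opens to 88 mm and grips with 3 to 60 N. Pads are 19 mm wide; open, the fingers measure 130 mm over their backs; the gripper's body (78 mm by 193 mm) begins 47 mm behind the grasp point.
Start: joints at [-51.274, 20.546, 0.682, 0, -70.136, -16.507], TCP at [0.255, -0.625, 0.292] pointing down, gripper open.
Joint ranges: [-176.03, 176.03], [-82.01, 121.73], [-58.28, 71.71], [-173.87, 95.51], [-174.79, -0.11], [-173.66, 173.66]. Speed limits (degrees/s): [136.94, 136.94, 172.46, 180, 180, 180].

INTERFACE

Orientations are given as [roll, pitch, yaw] about the fixed x, y, z axes, in that order (R = Rz(yaw) Ry(pitch) Rx(roll)).
In Python, from plant import ctrl gives the robot as it stands.
- The arm moves only by the tool send_rows, never from a script. Its argument "deltas" is a list of rows, each a list of 2 entries, a list of its own where there are three numbers: the shift along the tool's x, y, z each as a share of 800 mm, from -1 to 1, then the turn about the tool's z as a share of 90 degrees, from -1 to 1. A call has exactly 5 rows; each row is the pose to reach, as a shift and turn from the pose commanded when the call began, along the tool's axes at that moment; what a row does not reach only later rows make up. A row lasts 1/12 s, in which the tool goes at most 41.7 mm and 7.16 degrees, less where a joint would pass 70% of its speed; a pose out of reach is approached as far as the arm can. A call with a number of a shift or a turn outside -1 to 1 is refused whole. A call with a gripper value outside its range is refused whole. "gripper" is the opening, from 0 (shut) to 1 (fully open), set as the call begins (left out, the last holds). The fingers move at their own pace and stop on an object; the grip force is fixed at half the most. Time passes only in rows, so rows that repeat a pose let the fingers close, or fill a call up. It gives the time, the measured TCP pose, the force, the opening and the grip force at its end, in the units of the state.
- ctrl.get_obs(): the state, without advancing time (a new reading comes with each control period).
- ctrl.snapshot(name): name is "scene" or "top" or "wrist"; returns a dict with "color" (420x560x3 uint8, red, green, blue), "vertical_fov" (degrees; the focal length in pixels is half the picture's height over the tangent of half this angle, whatever the lens; pixels are square), "cx", "cy" (the principal point, pixels), "rvec" (rotation vector, rad) and "tvec" (3), from world to camera coordinates, as OpenCV has them. Camera axes: x right, y down, z forward; pixel columns grow to the right and rows downward; lengths in m; the calibration is good to about 2 mm. A picture is of the moment at which its call begins. There is no depth.
- ctrl.close_job(): hands the job in; it is judged then, once.
Trained networks look in a picture, given as the dict that the camera call returned (one of the last four; its "shot" number tells which), for a name from the list of things; names that differ only in an ending like _2 or _b are one class to them, and where a whole thing is asked for, a point or a joint stands for the part that bears it (a point fixed in the world has none). Each returns a list of dicts, best first, with "conf" (0 to 1); they miss things now and then, are a little off and sometimes report something else, mostly with a low value. They report only what shows in the picture. A call takes as long as a camera call.
- ctrl.boxes_of(picture, thing): "xy" ([column, row] as shares, 0 to 1, of the picture: columns of its width, rows of its height, amid what is visible of it).
- ctrl.cut_out(picture, thing): "pixels" (420x560 bool, what is visible of it) and "xy" ([column, row] as shares, 0 to 1, of the picture: columns of its width, rows of its height, amid what is visible of it).
The state is a dict: "clock": time; "joint_pos": joint angles; "qvel": joint speeds; "tau": joint torques, N m; "tool_pos": TCP position; "orientation": TCP orientation; "force": force on the tool from outside, world axes, zero at the start; "moment": the same for the moment, N m; "opening": finger opening in m; "gripper_force": force on a finger pad.
Only numpy, scipy, OpenCV 4.12 (cv2) and the standard library are available. Lean on these libraries where they do the work, as an engineer would, in place of code of your own. Each camera call takes 0.05 s, during which the arm holds its last target. There are 200 camera calls.

TASK

Get the slide scanner ready for the next run: stand every finished orange cassette upright in the white tray, and turn the feed wheel by its rim until its engraved mark squarely faces the red pointer before any blue cassette goes in. Then slide each blue cassette, one to a bay, fully home until the spring catch clicks behind it; last of all turn the lock knob clockwise until it clicks past its detent, leaving the wheel on its mark and the other things on the bench where they are.

Things in the scene. Friction and masses are not known exactly. Their poses are not given: they have to be found in the camera images.
- new0_c (a point): BLUE slide cassette with fresh slides, on the bench beside the scanner: box 84 (its x) x 40 x 30 mm high with a white carrying rib 60 x 16 x 26 mm high along the middle of its top; 140 g, both ends alike. Point: its centre, 28 mm above its underside (rib 2 to 28 mm above it). May be absent
- new1_c (a point): BLUE slide cassette with fresh slides, on the bench beside the scanner: box 84 (its x) x 40 x 30 mm high with a white carrying rib 60 x 16 x 26 mm high along the middle of its top; 140 g, both ends alike. Point: its centre, 28 mm above its underside (rib 2 to 28 mm above it). May be absent
- new2_c (a point): BLUE slide cassette with fresh slides, on the bench beside the scanner: box 84 (its x) x 40 x 30 mm high with a white carrying rib 60 x 16 x 26 mm high along the middle of its top; 140 g, both ends alike. Point: its centre, 28 mm above its underside (rib 2 to 28 mm above it). May be absent
- done0_c (a point): ORANGE finished slide cassette, standing on the scanner's loading apron in front of a bay: box 84 (its x) x 40 x 30 mm high with a white carrying rib 60 x 16 x 26 mm high along the middle of its top; 140 g, both ends alike. Point: its centre, 28 mm above its underside (rib 2 to 28 mm above it). May be absent
- done1_c (a point): ORANGE finished slide cassette, standing on the scanner's loading apron in front of a bay: box 84 (its x) x 40 x 30 mm high with a white carrying rib 60 x 16 x 26 mm high along the middle of its top; 140 g, both ends alike. Point: its centre, 28 mm above its underside (rib 2 to 28 mm above it). May be absent
- done2_c (a point): ORANGE finished slide cassette, standing on the scanner's loading apron in front of a bay: box 84 (its x) x 40 x 30 mm high with a white carrying rib 60 x 16 x 26 mm high along the middle of its top; 140 g, both ends alike. Point: its centre, 28 mm above its underside (rib 2 to 28 mm above it). May be absent
- scanner: low white slide scanner 335 x 375 mm, fixed. Origin in its underside; x away from the robot along the bays (the way cassettes slide in), y left. Deck 30 mm above the bench, front edge at x -147 mm; housing 42 mm above the deck from x +114. Bays at y -125, -55, +15; wheel axis (35, 130); lock knob (-105, 135). Deck from x -147 to -60 is the flat loading apron
- bay0 (a point): centre of a cassette when home in bay 0, 28 mm above the deck; axes as the scanner's. Channel 43 mm wide, walls 18 mm high, mouth flared, 93 mm in front of this point. A cassette set on the apron with its centre 130 mm in front (its nose in the flare) slides in along +x (slick deck, 3 to 8 N) to the stop, 1 mm past this point; end play 2 mm, 1.5 mm to either side
- catch0 (a joint): orange spring catch on the left (+y) wall at the mouth of bay 0, in m: 0 = out, 8 mm into the channel; a passing cassette pushes it aside to 0.005 or more; it springs back to 0 behind the tail of a cassette that is home
- bay1 (a point): centre of a cassette when home in bay 1, 28 mm above the deck; axes as the scanner's. Channel 43 mm wide, walls 18 mm high, mouth flared, 93 mm in front of this point. A cassette set on the apron with its centre 130 mm in front (its nose in the flare) slides in along +x (slick deck, 3 to 8 N) to the stop, 1 mm past this point; end play 2 mm, 1.5 mm to either side
- catch1 (a joint): orange spring catch on the left (+y) wall at the mouth of bay 1, in m: 0 = out, 8 mm into the channel; a passing cassette pushes it aside to 0.005 or more; it springs back to 0 behind the tail of a cassette that is home
- bay2 (a point): centre of a cassette when home in bay 2, 28 mm above the deck; axes as the scanner's. Channel 43 mm wide, walls 18 mm high, mouth flared, 93 mm in front of this point. A cassette set on the apron with its centre 130 mm in front (its nose in the flare) slides in along +x (slick deck, 3 to 8 N) to the stop, 1 mm past this point; end play 2 mm, 1.5 mm to either side
- catch2 (a joint): orange spring catch on the left (+y) wall at the mouth of bay 2, in m: 0 = out, 8 mm into the channel; a passing cassette pushes it aside to 0.005 or more; it springs back to 0 behind the tail of a cassette that is home
- wheel (a joint): feed wheel (timing pulley), flat, axis upright, in rad: 0 = engraved mark faces the pointer, growing CLOCKWISE from above, so from its start it is turned counter-clockwise; stops at -0.5 and 2.6. Stays where left (2.5 N at the rim moves it). It drives the dark shuttle behind the bays, 60 mm per rad; off the mark the shuttle's brass finger keeps a cassette from going home
- wheel_axis (a point): centre of the wheel at the height of its rim's top (72 mm above the bench). Rim: plain upright ring, outer diameter 120 mm, 10 mm thick, 26 mm above the flat web inside, so it can be pinched from above, one finger inside, one outside. Room outside: free on the +y side, 25 mm on the bay side, housing 19 mm behind, lock pedestal 50 mm in front
- mark (a point): engraved black line across the top of the wheel's rim (also down its outside and along the web); point on the rim's top, 55 mm from the axis; turns with the wheel
- pointer (a point): tip of the fixed red pointer on the housing behind the wheel (scanner's +x from the axis), 62 mm from the axis, level with the rim's top
- lock (a joint): black quarter-turn lock knob, in rad: 0 = open (start), 1.25 = locked, both end stops; grows CLOCKWISE from above. A spring ball plunger makes a detent: from about 0.4 it resists with up to 0.1 N m, lets go at 0.7 and has clicked past by 1.0; let go before 0.7 it springs back to 0.4
- lock_grip (a point): centre of the lock knob's grip bar, 82 mm above the bench: bar 44 mm long along this point's x, 14 wide, 26 high (13 above and below this point), on a black disc of 46 mm on a grey pedestal of 52 mm; the plunger's block, 35 to 47 mm to the knob's left, is 68 mm high above the bench
- tray: white open tray for finished cassettes, fixed: 115 (its x) x 165 (its y) mm, walls 28 mm high, 4 mm thick, floor 4 mm; origin in its underside. Holds two cassettes lengthwise along its x, side by side 36 mm either side of the middle
- jar: bystander to leave alone: amber specimen jar 44 mm across, 68 mm high; origin in its underside
- dish: bystander to leave alone: petri dish 60 mm across, 15 mm high; origin in its underside
- mouse: bystander to leave alone: computer mouse 100 x 60 x 26 mm; origin in its underside
- rinse: bystander to leave alone: white rinse bottle 60 mm across, 160 mm high; origin in its underside

How it is judged:
By the outcome, as a careful person would: the job done as asked, in the order asked, and still so for the second after the job is handed in, with the robot touching nothing.
Of new0, new1, new2 only 2 to 3 are there at a start; the rules pass over those that are not, and their reading is None.
Of done0, done1, done2 only 1 to 2 are there at a start; the rules pass over those that are not, and their reading is None.
At some moment in a run one of new0, new1, new2 may be knocked a few centimetres aside while the robot is not near it.
Once in a run the grip may slacken for a moment while it holds something.
It also fails if it takes over 210 s, if anything falls off the work surface, if the arm or the gripper's body presses on something with over 40 N, if the wrist force passes 120 N, or if a joint passes its speed limit or range.

## Working session

There is one attempt and no reset: what is moved stays moved. The work goes in short steps, Python scripts to look and compute and a tool call to move; the robot and the scene stay as the last step left them, time stands still between calls to the robot, and variables do not carry over. Pictures are saved under pics/ and viewed, at most 14 in all, crops included, and the job is handed in when it is done.

Besides the shell and the picture viewer there is one more tool, called after "Call:" in YAML: its name, and indented under it one key for each argument. send_rows: Moves the arm, as the interface text tells. Shift numbers are shares of 800 mm and turn numbers shares of 90 degrees, none past 1 either way. Its arguments: {"type":"object","properties":{"deltas":{"type":"array","items":{"type":"array"}},"gripper":{"type":"number"}},"required":["deltas"]}

```bash
ls; mkdir -p pics
cat > h.py <<'E'
import numpy as np, cv2
from plant import ctrl
def ray(p,uv):
    R,_=cv2.Rodrigues(np.array(p["rvec"],float)); t=np.array(p["tvec"],float).ravel()
    f=210/np.tan(np.radians(p["vertical_fov"])/2)
    d=R.T@np.array([(uv[0]-p["cx"])/f,(uv[1]-p["cy"])/f,1]); return -R.T@t,d
def at(p,uv,z):
    o,d=ray(p,uv); return o+d*(z-o[2])/d[2]
def proj(p,X):
    f=210/np.tan(np.radians(p["vertical_fov"])/2); K=np.array([[f,0,p["cx"]],[0,f,p["cy"]],[0,0,1]])
    return cv2.projectPoints(np.array(X,float).reshape(-1,1,3),np.array(p["rvec"],float),np.array(p["tvec"],float),K,None)[0].reshape(-1,2)
def save(p,n,s=1,crop=None):
    im=p["color"][:,:,::-1]
    if crop: im=im[crop[1]:crop[3],crop[0]:crop[2]]
    cv2.imwrite(f"pics/{n}.png",cv2.resize(im,None,fx=s,fy=s,interpolation=cv2.INTER_CUBIC))
E
python3 - <<'E'
from h import *
for n in("top","scene"):
    p=ctrl.snapshot(n); save(p,n+"0",1.42)
    o,d=ray(p,(280,210)); print(n,o,d,p["vertical_fov"])
    for th in["new0_c","done0_c","scanner","wheel","mark","pointer","lock_grip","tray","jar","dish","mouse","rinse","catch0"]:
        print(th,[(np.round(np.array(b["xy"])*[560,420],1).tolist(),round(b["conf"],2)) for b in ctrl.boxes_of(p,th)])
print(ctrl.get_obs())
E
```

```text
pics
top [ 0.36052697 -0.07345236  1.57140937] [ 0.09406857 -0.00454368 -0.99559455] 48.43748753226893
new0_c [([346.3, 230.5], 0.69)]
done0_c [([256.9, 219.4], 0.55), ([375.8, 264.2], 0.24)]
scanner [([205.5, 186.9], 0.95)]
wheel [([349.6, 189.4], 0.66), ([174.5, 194.0], 0.63), ([315.9, 236.1], 0.49)]
mark [([174.2, 190.5], 0.67)]
pointer [([203.3, 189.4], 0.75)]
lock_grip [([178.3, 232.8], 0.71)]
tray [([349.0, 186.6], 0.82), ([314.7, 236.3], 0.66)]
jar [([172.5, 191.7], 0.73), ([423.3, 216.3], 0.52), ([376.7, 261.4], 0.44), ([211.6, 226.7], 0.15)]
dish [([304.7, 154.4], 0.8), ([202.7, 188.3], 0.35)]
mouse [([143.7, 267.0], 0.81), ([351.4, 187.2], 0.63)]
rinse [([423.3, 215.3], 0.78)]
catch0 []
scene [ 0.94399607 -0.7208135   0.77070777] [-0.41514432  0.62255289 -0.66369812] 54.83799236344508
new0_c [([195.8, 264.8], 0.86), ([322.0, 190.9], 0.34), ([331.7, 180.3], 0.34), ([139.1, 264.4], 0.17)]
done0_c [([279.0, 197.8], 0.65)]
scanner [([349.0, 196.2], 0.82), ([318.6, 285.2], 0.62)]
wheel [([358.1, 164.3], 0.93)]
mark [([358.4, 160.5], 0.83), ([348.7, 198.1], 0.4)]
pointer [([347.6
[... 399 characters left out ...]
3), ([320.2, 190.6], 0.41)]
{'clock': 1.4, 'joint_pos': array([-5.12762001e+01,  2.05457868e+01,  6.82845267e-01,  2.13656894e-03,
       -7.01345594e+01, -1.65073241e+01]), 'qvel': array([-0.00012687, -0.00644738,  0.04646785, -0.00832823,  0.00156447,
        0.06923051]), 'tau': array([ 2.91313547e-03, -5.82391047e+01,  2.93301970e+01,  7.00237826e+00,
        1.22644287e-02, -3.01894624e-05]), 'tool_pos': array([ 0.25520316, -0.62489406,  0.29218119]), 'orientation': array([-1.79997033e+02, -1.21654649e-03, -1.57782798e+02]), 'force': array([ 0.39611729, -0.08199617, -0.03756918]), 'moment': array([0.03983653, 0.00699325, 0.00788293]), 'gripper_force': 0.0, 'opening': 0.0873320916107492}
```

Run:
```python
from h import *
p=ctrl.snapshot("top"); save(p,"top1",2.5,(120,130,440,340))
import pickle; pickle.dump(p,open("top.pkl","wb"))
```

```text
(no output)
```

View pics/top1.png

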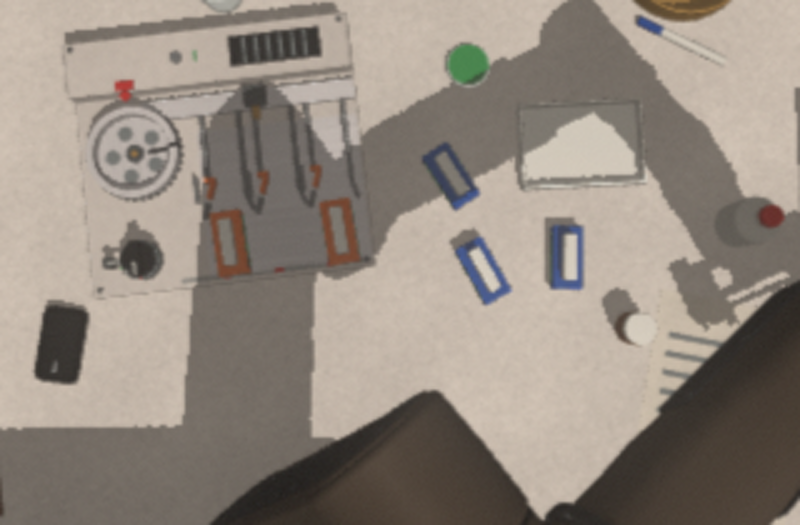

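View pics/scene0.png

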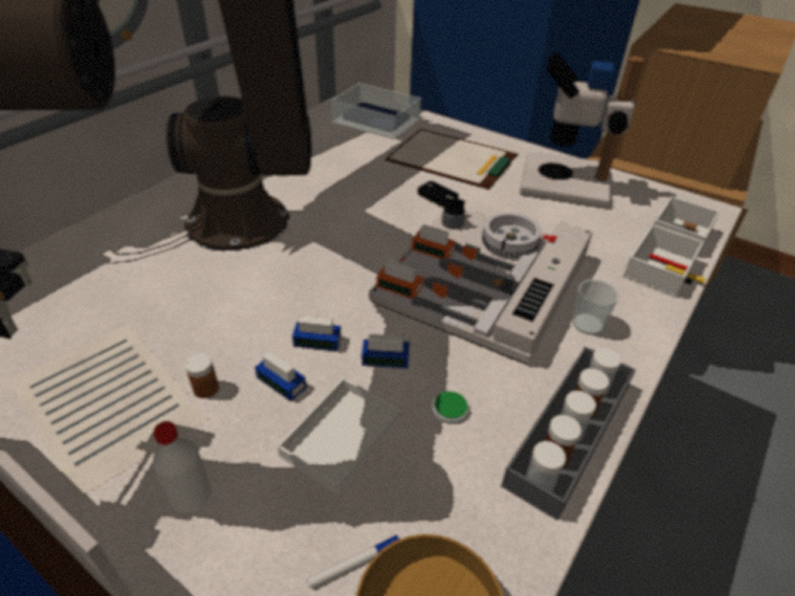

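Top crop (scale 2.5, offset 120,130): three blue cassettes at (450,176), (482,268) and (567,256). Two orange ones stand at (231,243) and (339,231), so bays 2 and 0 probably. The tray is at (582,144) and the knob at (140,257). The wheel is at (135,153) with its mark pointing right, and the pointer is at (124,90).

```bash
cat >> h.py <<'E'
def Rz(a): c,s=np.cos(a),np.sin(a); return np.array([[c,-s],[s,c]])
def cass(p,z0,col="b",rib=0.056,minA=60):
    """cassettes by colour; box top plane z0+30 outline -> centre,yaw(deg)"""
    hsv=cv2.cvtColor(p["color"],cv2.COLOR_RGB2HSV)
    m=cv2.inRange(hsv,(105,110,40),(128,255,255)) if col=="b" else cv2.inRange(hsv,(3,110,50),(16,255,255))
    m=cv2.morphologyEx(m,cv2.MORPH_CLOSE,np.ones((3,3)))
    out=[]
    for c in cv2.findContours(m,cv2.RETR_EXTERNAL,cv2.CHAIN_APPROX_NONE)[0]:
        if cv2.contourArea(c)<minA: continue
        P=np.array([at(p,q[0],z0+0.030)[:2] for q in c])*1000
        (cx,cy),(w,h),a=cv2.minAreaRect(P.astype(np.float32))
        if w<h: w,h,a=h,w,a+90
        out.append((round(cx,1),round(cy,1),round(w),round(h),round((a+90)%180-90,1)))
    return out
E
python3 - <<'E'
from h import *
import pickle; p=pickle.load(open("top.pkl","rb"))
C=lambda x,y:(120+x/2.5,130+y/2.5)
print("blue",cass(p,0)); print("or",cass(p,.03,"o",minA=30))
for n,uv,z in[("axis",(135,153),.072),("point",(124,97),.072),("lock",(140,255),.095),("FL",(98,297),.03),("FR",(372,262),.03),("HL",(66,35),.072),("HR",(346,12),.072),("t1",(518,102),.028),("t2",(640,99),.028),("t3",(646,182),.028),("t4",(522,188),.028)]:
    print(n,np.round(at(p,C(*uv),z)*1000,1)[:2])
E
```

```text
blue [(-68.0, 636.2, 171, 101, 5.6), (96.9, -874.7, 73, 36, -0.1), (126.5, 806.0, 414, 53, 2.7), (547.1, -855.6, 89, 87, -89.6), (611.3, 792.1, 76, 73, -69.7)]
or [(336.4, -951.5, 45, 32, 86.0), (285.3, 646.4, 187, 48, 2.1), (385.5, 496.3, 52, 23, -88.7), (451.2, 142.5, 83, 38, 8.7), (478.2, -561.6, 26, 25, -46.5), (464.8, 1.0, 81, 39, 8.8), (459.9, -877.3, 88, 19, 3.5), (531.5, -969.8, 36, 33, 86.0), (627.7, 665.7, 43, 24, 71.0), (695.5, -956.6, 73, 25, -42.6), (736.3, -944.9, 58, 35, -52.7), (636.4, 795.4, 450, 86, 2.7), (854.0, 589.8, 25, 17, 1.7), (836.0, -539.3, 66, 21, -9.2), (837.6, -951.3, 147, 116, -4.0), (963.0, -950.6, 317, 146, -51.4)]
axis [567.4 262.6]
point [641.2 277.7]
lock [433.9 249.8]
FL [382.5 318.9]
FR [424.4 -42.5]
HL [724.5 354.7]
HR [750.6 -12.5]
t1 [ 636.3 -240. ]
t2 [ 638.3 -403.3]
t3 [ 526.5 -407.7]
t4 [ 520.5 -242.8]
```

```bash
cat >> h.py <<'E'
def plan(*targets,dec=4,start=None,quiet=False):
    """targets (x,y,z mm,yaw deg); prints one line per call: final row"""
    if start is None:
        o=ctrl.get_obs(); cur=np.r_[np.array(o["tool_pos"])*1000,o["orientation"][2]]
    else: cur=np.array(start,float)
    for t in targets:
        t=np.array(t,float); d=t-cur; d[3]=(d[3]+180)%360-180
        n=max(1,int(np.ceil(max(np.linalg.norm(d[:3])/205,abs(d[3])/35))))
        print("->",t)
        for i in range(n):
            e=d/n; a=np.radians(cur[3])
            v=np.array([e[0]*np.cos(a)+e[1]*np.sin(a),e[0]*np.sin(a)-e[1]*np.cos(a),-e[2]])/800
            print("  ",[np.round(v,dec).tolist(),round(-e[3]/90,dec)]); cur=cur+e
    return cur
E
python3 - <<'E'
from h import *
plan((450,0,380,-173),dec=3)
p=ctrl.snapshot("wrist"); o,d=ray(p,(280,210)); print(o,d,p["vertical_fov"])
E
```

```text
-> [ 450.    0.  380. -173.]
   [[-0.13, 0.158, -0.027], np.float64(0.042)]
   [[-0.119, 0.166, -0.027], np.float64(0.042)]
   [[-0.108, 0.174, -0.027], np.float64(0.042)]
   [[-0.096, 0.18, -0.027], np.float64(0.042)]
[ 0.17976779 -0.6567946   0.38479332] [ 0.27776337  0.10650728 -0.95476374] 70.33108111066052
```

Call:
send_rows:
  deltas:
    - [[-0.13,0.158,-0.027],0.042]
    - [[-0.13,0.158,-0.027],0.042]
    - [[-0.13,0.158,-0.027],0.042]
    - [[-0.13,0.158,-0.027],0.042]
    - [[-0.13,0.158,-0.027],0.042]
  gripper: 0.5

```text
clock: 1.92
tool_pos: [0.305, -0.4641, 0.3158]
orientation: [-179.9, 0.1, -161.4]
force: [-1.3, 0.2, 0.4]
opening: 0.06
gripper_force: 0.0
```

Call:
send_rows:
  deltas:
    - [[-0.119,0.166,-0.027],0.042]
    - [[-0.119,0.166,-0.027],0.042]
    - [[-0.119,0.166,-0.027],0.042]
    - [[-0.119,0.166,-0.027],0.042]
    - [[-0.119,0.166,-0.027],0.042]

```text
clock: 2.33
tool_pos: [0.3537, -0.3081, 0.3372]
orientation: [-179.9, 0.2, -165.1]
force: [0.4, -0.5, 0.7]
opening: 0.0436
gripper_force: 0.0
```

Call:
send_rows:
  deltas:
    - [[-0.108,0.174,-0.027],0.042]
    - [[-0.108,0.174,-0.027],0.042]
    - [[-0.108,0.174,-0.027],0.042]
    - [[-0.108,0.174,-0.027],0.042]
    - [[-0.108,0.174,-0.027],0.042]

```text
clock: 2.75
tool_pos: [0.4024, -0.1511, 0.3585]
orientation: [180.0, 0.2, -168.8]
force: [-0.2, -1.4, 0.8]
opening: 0.0438
gripper_force: 0.0
```

Call:
send_rows:
  deltas:
    - [[-0.096,0.18,-0.027],0.042]
    - [[-0.096,0.18,-0.027],0.042]
    - [[-0.096,0.18,-0.027],0.042]
    - [[-0.096,0.18,-0.027],0.042]
    - [[-0.096,0.18,-0.027],0.042]

```text
clock: 3.17
tool_pos: [0.4506, 0.0048, 0.3795]
orientation: [180.0, 0.1, -172.7]
force: [1.3, -0.8, -0.0]
opening: 0.0434
gripper_force: 0.0
```

Run:
```python
from h import *
o=ctrl.get_obs(); print(o["clock"],o["tool_pos"],o["orientation"])
p=ctrl.snapshot("wrist"); save(p,"w0",1.4)
import pickle; pickle.dump(p,open("w0.pkl","wb"))
plan((450,160,380,-173))
```

```text
3.1667 [0.45061154 0.00478071 0.37951738] [ 1.79952845e+02  1.35898967e-01 -1.72662480e+02]
-> [ 450.  160.  380. -173.]
   [[-0.0257, 0.1948, -0.0013], np.float64(0.004)]
```

View pics/w0.png

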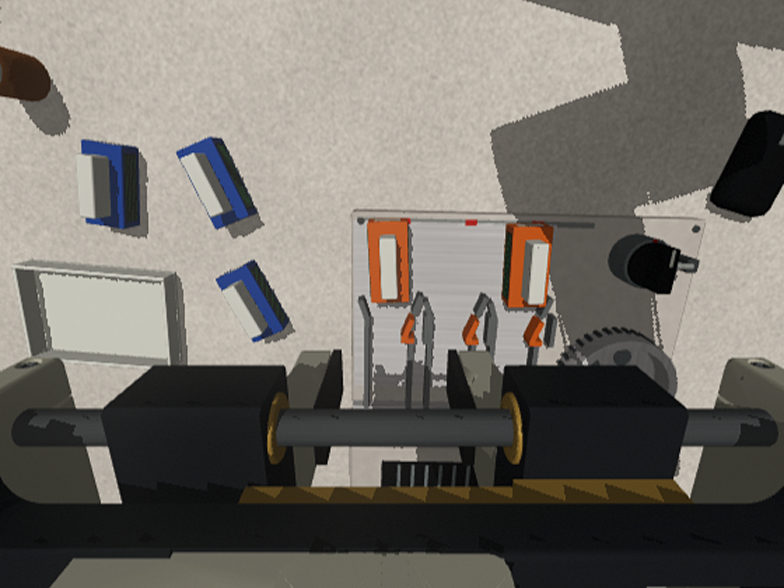

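Wrist picture: oranges at (390,262) and (528,265), blues at (110,183), (217,183) and (252,300), tray at (95,312). The scanner's front edge runs from (353,212) to (705,220), with catches at (409,330), (472,330) and (537,330).

Call:
send_rows:
  deltas:
    - [[-0.1,0.12,0],0]
    - [[-0.2,0.21,0.02],0]
    - [[-0.21,0.22,0.02],0]
    - [[-0.21,0.22,0.02],0]
    - [[-0.21,0.22,0.02],0]

```text
clock: 3.63
tool_pos: [0.5729, 0.1677, 0.3653]
orientation: [180.0, 0.0, -172.9]
force: [0.7, 0.0, 0.3]
opening: 0.0438
gripper_force: 0.0
```

Call:
send_rows:
  deltas:
    - [[0,0.02,0],0]
    - [[0,0.02,0],0]
    - [[0,0.02,0],0]
    - [[0,0.02,0],0]
    - [[0,0.02,0],0]

```text
clock: 4.05
tool_pos: [0.5698, 0.1817, 0.3659]
orientation: [180.0, 0.0, -173.0]
force: [-0.8, -0.3, -0.0]
opening: 0.0439
gripper_force: 0.0
```

Run:
```python
from h import *
o=ctrl.get_obs(); print(o["clock"],o["tool_pos"],o["orientation"])
p=ctrl.snapshot("wrist"); save(p,"w1",1.4)
import pickle; pickle.dump(p,open("w1.pkl","wb"))
q=pickle.load(open("w0.pkl","rb"))
for c in"bo": print(c,[k for k in cass(q,.03*(c=="o"),c,minA=200)])
for n,uv,z in[("FR",(353,211),.03),("FL",(705,219),.03),("tA",(14,262),.028),("tB",(176,272),.028)]:
    print(n,np.round(at(q,np.array(uv)/1.4,z)*1000,1)[:2])
```

```text
4.05 [0.5697853  0.18174522 0.36588007] [ 1.79986059e+02  3.63044977e-02 -1.72953140e+02]
b [(536.6, -143.2, 84, 50, 32.1), (428.8, -292.1, 84, 55, -2.0), (411.8, -184.5, 83, 48, 28.1)]
o [(451.1, 138.4, 89, 47, 8.7), (464.8, -1.2, 87, 40, 7.8), (340.8, -341.2, 42, 40, 81.2)]
FR [422.7 -43.2]
FL [384.1 323.9]
tA [ 524.4 -404.3]
tB [ 513.3 -229.6]
```

View pics/w1.png

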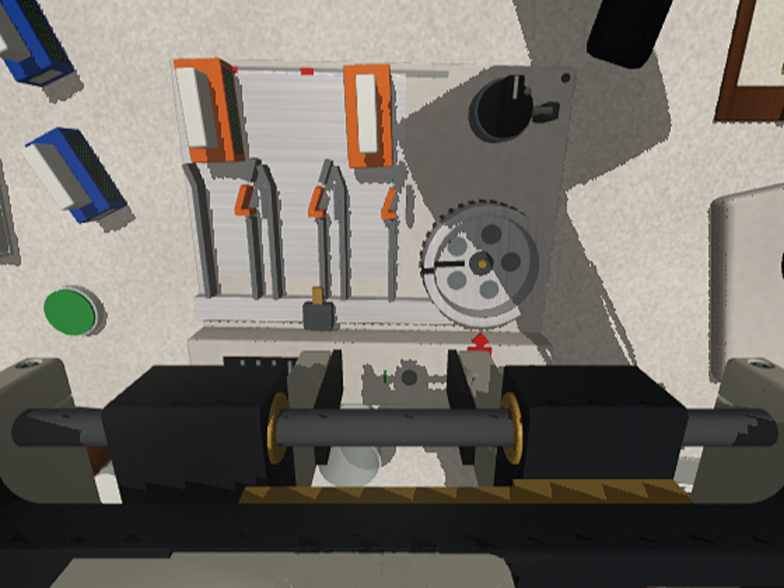

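The wheel hub is at (482,264), its mark at (428,267) on the bay side, so about 90° off. The pointer tip is at (481,333) and the knob at (503,105). I'll fit the scanner model to this and overlay it.

```bash
cat >> h.py <<'E'
def S2W(pose,L):
    L=np.atleast_2d(np.array(L,float)); xy=(Rz(np.radians(pose[2]))@L[:,:2].T).T+pose[:2]; return np.c_[xy,L[:,2]]/1000
def overlay(p,pose,n,wheel=90,s=1.4,crop=None,off=1):
    im=cv2.resize(p["color"][:,:,::-1],None,fx=s,fy=s,interpolation=cv2.INTER_CUBIC)
    t=np.linspace(0,2*np.pi,60)
    def pl(L,c): cv2.polylines(im,[np.int32(np.round((proj(p,S2W(pose,L))+.5)*s*8))],False,c,1,cv2.LINE_AA,3)
    for r in(50,60): pl([(35+r*np.cos(a),130+r*np.sin(a),72) for a in t],(0,255,0))
    pl([(-105+23*np.cos(a),135+23*np.sin(a),69) for a in t],(0,255,0))
    for y in(-125,-55,15):
        for d in(-21.5,21.5): pl([(-50,y+d,48),(75,y+d,48)],(255,0,255))
    pl([(-147,-190,30),(-147,210,30)],(255,255,0)); pl([(114,-170,72),(114,200,72)],(255,255,0)); pl([(97,130,72),(90,130,72)],(255,0,0))
    a=-np.radians(wheel); pl([(35+50*np.cos(a),130+50*np.sin(a),72),(35+60*np.cos(a),130+60*np.sin(a),72)],(0,0,255))
    if crop: im=im[crop[1]:crop[3],crop[0]:crop[2]]
    cv2.imwrite(f"pics/{n}.png",im)
E
python3 - <<'E'
from h import *
import pickle; p=pickle.load(open("w1.pkl","rb"))
P=at(p,np.array((481,333))/1.4,.072)*1000; print("pointer",P)
yaw=6.1; o=P[:2]-Rz(np.radians(yaw))@[97,130]; print(o)
for n,uv,z in[("hub",(482,264),.05),("markweb",(440,265.5),.046),("markrim",(427.5,267.5),.072),("FR",(173,60),.03),("FL",(575,67),.03),("h1",(190,340),.072),("h2",(547,347),.072),("wallL1",(206,296),.048),("wallL0",(190,200),.048)]:
    w=at(p,np.array(uv)/1.4,z)*1000; print(n,np.round(w,1)[:2],"local",np.round(Rz(-np.radians(yaw))@(w[:2]-o),1))
overlay(p,(*o,yaw),"ov1",s=2,crop=(220,60,860,560))
E
```

```text
pointer [638.609931   276.42958419  72.        ]
[555.97347969 136.85803653]
hub [573.5 269.6] local [ 31.5 130.2]
markweb [581.  228.6] local [34.7 88.6]
markrim [578.6 213.5] local [30.6 73.8]
FR [424.3 -40.9] local [-149.8 -162.7]
FL [385.2 324.7] local [-149.9  204.9]
h1 [681.9 -12.7] local [ 109.4 -162.1]
h2 [645.5 345.4] local [111.2 197.9]
wallL1 [642.   -6.4] local [  70.4 -151.6]
wallL0 [546.1 -20.3] local [ -26.5 -155.2]
```

View pics/ov1.png

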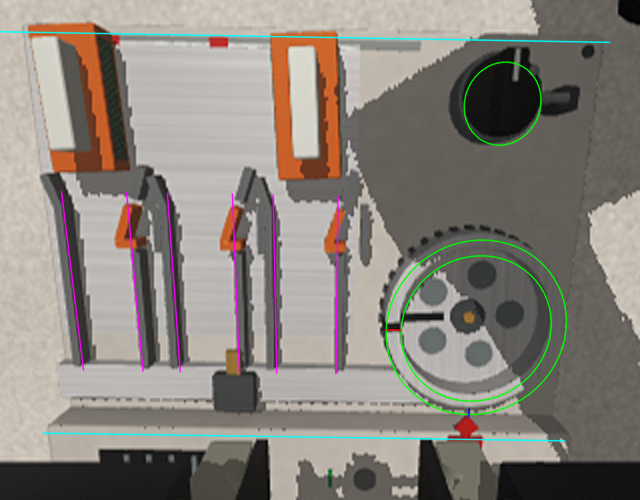

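The fit is about 3 mm too far in +x. I'll fit the cassettes with a box+rib silhouette against the network masks.

```bash
cat >> h.py <<'E'
from scipy.optimize import minimize
def hullmask(p,x,y,yaw,z0):
    c=[(a*42,b*20,h) for a in(-1,1) for b in(-1,1) for h in(0,30)]+[(a*30,b*8,56) for a in(-1,1) for b in(-1,1)]
    c=np.array(c,float); W=np.c_[(Rz(np.radians(yaw))@c[:,:2].T).T+[x,y],c[:,2]+z0]/1000
    q=proj(p,W).astype(np.float32); m=np.zeros((1260,1680),np.uint8)
    for sel in (q[:8],q[8:],np.r_[q[[1,3,5,7]],q[8:]]):
        h=cv2.convexHull(sel); 
        if sel is not q: cv2.fillConvexPoly(m,np.int32(np.round((h*3+1)*16)),1,cv2.LINE_8,4)
    return m
def fit(p,mask,z0,g):
    M=cv2.resize(mask.astype(np.uint8),(1680,1260),interpolation=cv2.INTER_NEAREST)
    f=lambda v:float(np.count_nonzero(hullmask(p,*v,z0)!=M))
    best=None
    for dy in(-12,0,12):
        r=minimize(f,[g[0],g[1],g[2]+dy],method="Nelder-Mead",options=dict(initial_simplex=np.array([[g[0],g[1],g[2]+dy],[g[0]+8,g[1],g[2]+dy],[g[0],g[1]+8,g[2]+dy],[g[0],g[1],g[2]+dy+8]]),xatol=.1,fatol=1))
        if best is None or r.fun<best.fun: best=r
    return np.round(best.x,1).tolist(),round(best.fun/M.sum(),3)
def find(p,name,z0,mc=0.3):
    out=[]
    for b in ctrl.cut_out(p,name):
        if b["conf"]<mc or b["pixels"].sum()<300: continue
        ys,xs=np.nonzero(b["pixels"]); P=np.array([at(p,q,(z0+35)/1000)[:2] for q in np.c_[xs,ys][::7]])*1000
        (cx,cy),(w,h),a=cv2.minAreaRect(P.astype(np.float32))
        if w<h:a+=90
        if not 50<max(w,h)<140: print("skip",b["conf"],cx,cy,w,h); continue
        out.append((fit(p,b["pixels"],z0,(cx,cy,(a+90)%180-90)),round(b["conf"],2)))
    return out
E
python3 - <<'E'
from h import *
p=ctrl.snapshot("wrist")
for k in range(2):
  print("done",k,find(p,f"done{k}_c",30))
print("new",find(p,"new0_c",0));
E
```

```text
done 0 [(([465.7, -0.1, 7.8], np.float64(0.047)), 0.93)]
done 1 []
new []
```

Run:
```python
from h import *
c=plan((465.7,-0.1,190,-172.2),(465.7,-.1,129,-172.2))
print(ctrl.get_obs()["clock"])
plan((465.7,-.1,220,-172.2),(430,-300,230,-178),start=c)
```

```text
-> [ 4.657e+02 -1.000e-01  1.900e+02 -1.722e+02]
   [[0.0786, -0.1052, 0.1099], np.float64(-0.0041)]
   [[0.0793, -0.1046, 0.1099], np.float64(-0.0041)]
-> [ 4.657e+02 -1.000e-01  1.290e+02 -1.722e+02]
   [[-0.0, -0.0, 0.0762], np.float64(-0.0)]
4.3
-> [ 4.657e+02 -1.000e-01  2.200e+02 -1.722e+02]
   [[-0.0, 0.0, -0.1138], np.float64(-0.0)]
-> [ 430. -300.  230. -178.]
   [[0.0475, -0.1827, -0.0062], np.float64(0.0322)]
   [[0.0382, -0.1848, -0.0062], np.float64(0.0322)]
```

Call:
send_rows:
  deltas:
    - [[0.0786,-0.1052,0.1099],-0.004]
    - [[0.0786,-0.1052,0.1099],-0.004]
    - [[0.0786,-0.1052,0.1099],-0.004]
    - [[0.0786,-0.1052,0.1099],-0.004]
    - [[0.0786,-0.1052,0.1099],-0.004]

```text
clock: 4.72
tool_pos: [0.5156, 0.0892, 0.2756]
orientation: [-180.0, -0.2, -172.7]
force: [-0.3, -0.1, -0.1]
opening: 0.0438
gripper_force: 0.0
```

Call:
send_rows:
  deltas:
    - [[0.0793,-0.1046,0.1099],-0.004]
    - [[0.0793,-0.1046,0.1099],-0.004]
    - [[0.0793,-0.1046,0.1099],-0.004]
    - [[0.0793,-0.1046,0.1099],-0.004]
    - [[0.0793,-0.1046,0.1099],-0.004]

```text
clock: 5.13
tool_pos: [0.4644, -0.001, 0.1883]
orientation: [-180.0, -0.2, -172.3]
force: [0.6, 0.2, 0.1]
opening: 0.0438
gripper_force: 0.0
```

Run:
```python
from h import *
p=ctrl.snapshot("wrist"); save(p,"w2",1.4)
o=ctrl.get_obs(); print(o["clock"],o["tool_pos"],o["orientation"])
print("done",find(p,"done0_c",30),find(p,"done1_c",30))
```

```text
5.1833 [4.66336041e-01 1.61576664e-04 1.89829716e-01] [-1.79975637e+02  2.41012851e-03 -1.72238046e+02]
skip 0.38 522.6527099609375 98.3326187133789 246.05047607421875 257.1060791015625
done [(([466.1, -0.0, 9.1], np.float64(0.038)), 0.95)] []
```

View pics/w2.png

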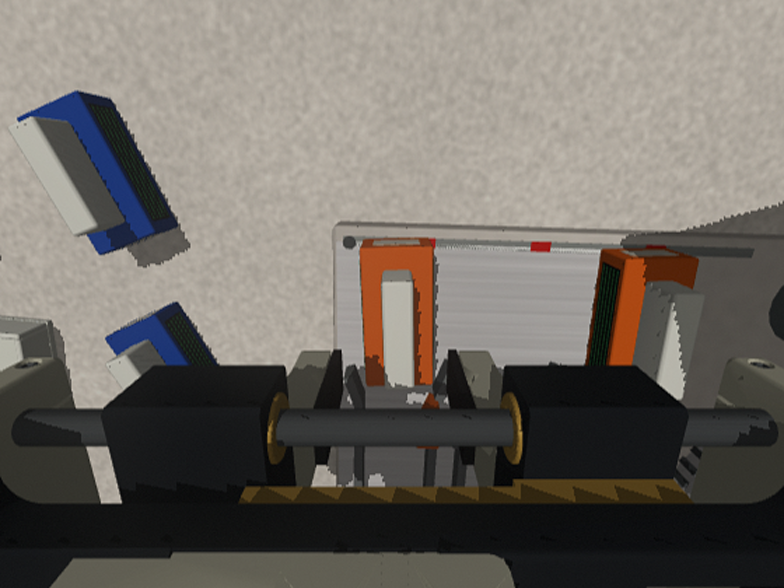

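Call:
send_rows:
  deltas:
    - [[0,0,0.03],0]
    - [[0,0,0.06],0]
    - [[0,0,0.0762],0]
    - [[0,0,0.0762],0]
    - [[0,0,0.0762],0]

```text
clock: 5.7
tool_pos: [0.4672, 0.0015, 0.1292]
orientation: [-180.0, 0.0, -172.1]
force: [0.6, -0.7, 0.7]
opening: 0.0438
gripper_force: 0.0
```

Call:
send_rows:
  deltas:
    - [[0,0,0],0]
    - [[0,0,0],0]
    - [[0,0,0],0]
    - [[0,0,0],0]
    - [[0,0,0],0]
  gripper: 0

```text
clock: 6.12
tool_pos: [0.4662, 0.0006, 0.1291]
orientation: [180.0, 0.1, -172.2]
force: [0.0, 0.2, -0.5]
opening: 0.0164
gripper_force: 5.8
```

Call:
send_rows:
  deltas:
    - [[0,0,0],0]
    - [[0,0,-0.01],0]
    - [[0,0,-0.05],0]
    - [[0,0,-0.1],0]
    - [[0,0,-0.1138],0]

```text
clock: 6.53
tool_pos: [0.4678, 0.0008, 0.225]
orientation: [180.0, 0.3, -172.1]
force: [1.0, -0.2, -0.7]
opening: 0.0157
gripper_force: 29.9
```

Run:
```python
from h import *
o=ctrl.get_obs(); print(o["clock"],o["tool_pos"],o["orientation"])
plan((560,-290,320,-178))
```

```text
6.5333 [0.46778549 0.00075003 0.22499976] [ 179.99514698    0.34531871 -172.11971786]
-> [ 560. -290.  320. -178.]
   [[-0.0322, -0.1879, -0.0594], np.float64(0.0327)]
   [[-0.0418, -0.186, -0.0594], np.float64(0.0327)]
```

Call:
send_rows:
  deltas:
    - [[-0.0322,-0.1879,-0.0594],0.033]
    - [[-0.0322,-0.1879,-0.0594],0.033]
    - [[-0.0322,-0.1879,-0.0594],0.033]
    - [[-0.0322,-0.1879,-0.0594],0.033]
    - [[-0.0322,-0.1879,-0.0594],0.033]

```text
clock: 6.95
tool_pos: [0.5137, -0.1493, 0.2695]
orientation: [-179.9, 0.2, -175.3]
force: [0.8, 0.3, -0.7]
opening: 0.0159
gripper_force: 29.9
```

Call:
send_rows:
  deltas:
    - [[-0.0418,-0.186,-0.0594],0.033]
    - [[-0.0418,-0.186,-0.0594],0.033]
    - [[-0.0418,-0.186,-0.0594],0.033]
    - [[-0.0418,-0.186,-0.0594],0.033]
    - [[-0.0418,-0.186,-0.0594],0.033]

```text
clock: 7.37
tool_pos: [0.5592, -0.2954, 0.3163]
orientation: [-179.9, 0.1, -178.3]
force: [0.9, 0.3, -1.3]
opening: 0.0158
gripper_force: 29.9
```

Run:
```python
from h import *
p=ctrl.snapshot("wrist"); save(p,"w3",1.4)
import pickle; pickle.dump(p,open("w3.pkl","wb"))
o=ctrl.get_obs(); print(o["clock"],o["tool_pos"],o["orientation"],o["opening"],o["gripper_force"])
```

```text
7.4167 [ 0.55810788 -0.29315356  0.31495842] [-1.79976999e+02  3.05040526e-03 -1.78329619e+02] 0.015435128786403974 29.89301472902298
```

View pics/w3.png

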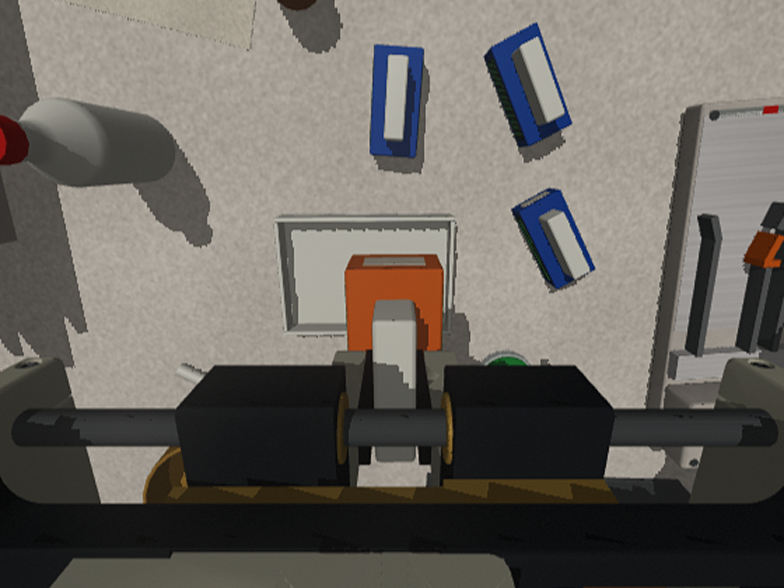

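Tray's outer top corners are at (276,216), (456,216) and (286,335). The cassette is held well, and the rinse bottle's base is at about (150,155).

Run:
```python
from h import *
import pickle; p=pickle.load(open("w3.pkl","rb"))
T={}
for n,uv,z in[("nl",(276,216),.028),("nr",(456,216),.028),("fl",(286,335),.028),("il",(286,224),.028),("bot",(150,155),.0)]:
    T[n]=at(p,np.array(uv)/1.4,z)*1000; print(n,np.round(T[n],1)[:2])
d=T["nr"]-T["nl"]; yaw=np.degrees(np.arctan2(-d[0],d[1])); print("len",np.linalg.norm(d),"yaw",yaw, "xlen",np.linalg.norm(T["fl"]-T["nl"]))
mid=(T["nl"]+T["nr"])[:2]/2; ctr=mid+Rz(np.radians(yaw))@[57.5,0]; print("centre",ctr)
for s in(-36,36): print(s,ctr+Rz(np.radians(yaw))@[0,s])
print([find(p,"new0_c",0)])
```

```text
nl [ 526.2 -405.1]
nr [ 521.4 -242.6]
fl [ 642.5 -401.9]
il [ 533.1 -396.4]
bot [ 477.1 -526.9]
len 162.49642655753183 yaw 1.6857982861117207 xlen 116.3012042207059
centre [ 581.30035326 -322.15450983]
-36 [ 582.35941875 -358.13892841]
36 [ 580.24128778 -286.17009126]
[[(([429.5, -300.1, -2.5], np.float64(0.03)), 0.93)]]
```

Run:
```python
from h import *
c=plan((582.4,-358,150,-178.3),(582.4,-358,104,-178.3))
c=plan((582.4,-358,200,-178.3),(430,-30,250,-172.5),(420,130,250,-172.5),start=c)
```

```text
-> [ 582.4 -358.   150.  -178.3]
   [[-0.0287, -0.0839, 0.2053], np.float64(0.0002)]
-> [ 582.4 -358.   104.  -178.3]
   [[-0.0, 0.0, 0.0575], np.float64(-0.0)]
-> [ 582.4 -358.   200.  -178.3]
   [[-0.0, 0.0, -0.12], np.float64(-0.0)]
-> [ 430.   -30.   250.  -172.5]
   [[0.0891, 0.2077, -0.0312], np.float64(-0.0322)]
   [[0.0785, 0.212, -0.0312], np.float64(-0.0322)]
-> [ 420.   130.   250.  -172.5]
   [[-0.0137, 0.1999, -0.0], np.float64(-0.0)]
```

Call:
send_rows:
  deltas:
    - [[-0.0287,-0.0839,0.1],0]
    - [[-0.0287,-0.0839,0.16],0]
    - [[-0.0287,-0.0839,0.2053],0]
    - [[-0.0287,-0.0839,0.2053],0]
    - [[-0.0287,-0.0839,0.2053],0]

```text
clock: 7.88
tool_pos: [0.58, -0.3552, 0.1437]
orientation: [179.8, -0.5, -178.2]
force: [-0.7, 0.3, -2.3]
opening: 0.0158
gripper_force: 29.9
```

Call:
send_rows:
  deltas:
    - [[0,0,0.02],0]
    - [[0,0,0.035],0]
    - [[0,0,0.05],0]
    - [[0,0,0.0575],0]
    - [[0,0,0.0575],0]

```text
clock: 8.3
tool_pos: [0.5829, -0.3559, 0.104]
orientation: [180.0, -0.0, -178.1]
force: [0.2, 1.7, -0.3]
opening: 0.0161
gripper_force: 30.0
```

Call:
send_rows:
  deltas:
    - [[0,0,0],0]
    - [[0,0,0],0]
    - [[0,0,0],0]
    - [[0,0,-0.03],0]
    - [[0,0,-0.08],0]
  gripper: 0.5

```text
clock: 8.72
tool_pos: [0.5807, -0.3557, 0.165]
orientation: [179.8, -0.4, -178.2]
force: [1.1, -0.0, -1.0]
opening: 0.0415
gripper_force: 0.0
```

Call:
send_rows:
  deltas:
    - [[0,0,-0.04],0]
    - [[0,0,-0.06],0]
    - [[0,0.05,-0.06],0]
    - [[0,0.1,-0.06],0]
    - [[0,0.1,-0.06],0]

```text
clock: 9.13
tool_pos: [0.5803, -0.2722, 0.218]
orientation: [179.9, 0.1, -178.0]
force: [-1.0, -0.9, -1.0]
opening: 0.0439
gripper_force: 0.0
```

Run:
```python
from h import *
o=ctrl.get_obs(); print(o["clock"],o["tool_pos"],o["orientation"],o["opening"],o["gripper_force"])
plan((450,0,250,-172.5),(430,130,230,-172.5))
```

```text
9.1333 [ 0.58026661 -0.27220815  0.21799674] [ 1.79946446e+02  1.43539220e-01 -1.78008254e+02] 0.04393674863023083 0.0
-> [ 450.     0.   250.  -172.5]
   [[0.0755, 0.1729, -0.02], np.float64(-0.0306)]
   [[0.0671, 0.1763, -0.02], np.float64(-0.0306)]
-> [ 430.   130.   230.  -172.5]
   [[0.0036, 0.1644, 0.025], np.float64(-0.0)]
```

Call:
send_rows:
  deltas:
    - [[0.0755,0.1729,-0.02],-0.0306]
    - [[0.0755,0.1729,-0.02],-0.0306]
    - [[0.0755,0.1729,-0.02],-0.0306]
    - [[0.0755,0.1729,-0.02],-0.0306]
    - [[0.0755,0.1729,-0.02],-0.0306]

```text
clock: 9.55
tool_pos: [0.5138, -0.1373, 0.2343]
orientation: [180.0, 0.2, -175.2]
force: [-0.7, -0.2, 0.3]
opening: 0.0438
gripper_force: 0.0
```

Call:
send_rows:
  deltas:
    - [[0.0671,0.1763,-0.02],-0.0306]
    - [[0.0671,0.1763,-0.02],-0.0306]
    - [[0.0671,0.1763,-0.02],-0.0306]
    - [[0.0671,0.1763,-0.02],-0.0306]
    - [[0.0671,0.1763,-0.02],-0.0306]

```text
clock: 9.97
tool_pos: [0.4495, -0.0015, 0.25]
orientation: [179.9, 0.2, -172.4]
force: [-0.2, -0.3, -0.5]
opening: 0.0438
gripper_force: 0.0
```

Call:
send_rows:
  deltas:
    - [[0.0036,0.1644,0.025],0]
    - [[0.0036,0.1644,0.025],0]
    - [[0.0036,0.1644,0.025],0]
    - [[0.0036,0.1644,0.025],0]
    - [[0.0036,0.1644,0.025],0]

```text
clock: 10.38
tool_pos: [0.4309, 0.1279, 0.2285]
orientation: [180.0, 0.0, -172.4]
force: [-0.8, -0.9, -0.6]
opening: 0.0438
gripper_force: 0.0
```

Run:
```python
from h import *
p=ctrl.snapshot("wrist"); o=ctrl.get_obs(); print(o["clock"],o["tool_pos"],o["orientation"])
r=find(p,"done0_c",30)+find(p,"done1_c",30); print("done",r)
if r:
  x,y,a=r[0][0][0]; c=plan((x,y,190,a-180),(x,y,129,a-180))
```

```text
10.4333 [0.43095517 0.12670103 0.22858091] [ 1.79996928e+02  1.79998757e-02 -1.72460816e+02]
skip 0.72 485.5186462402344 147.32904052734375 187.4950714111328 329.4385986328125
done []
```

Run:
```python
from h import *
import pickle
p=ctrl.snapshot("wrist"); pickle.dump(p,open("w4.pkl","wb"))
r=find(p,"done2_c",30); print(r)
print(cass(p,.03,"o",minA=400))
q=pickle.load(open("w1.pkl","rb"))
print(at(q,np.array((367,112.5))/1.4,.086),at(q,np.array((368.5,115.5))/1.4,.06))
save(p,"w4",1.4)
```

```text
skip 0.48 485.13385009765625 147.1748046875 186.25567626953125 329.3547668457031
[(([453.3, 143.0, 8.3], np.float64(0.063)), 0.9)]
[(449.4, 142.4, 90, 40, 8.4)]
[0.45207339 0.14357804 0.086     ] [0.45177095 0.1432221  0.06      ]
```

View pics/w4.png

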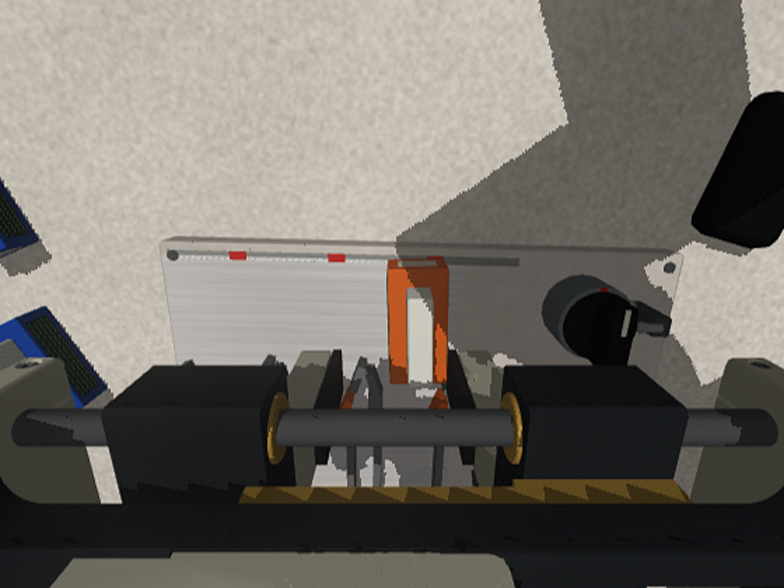

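The remaining orange is at (417,322), agreeing with the fit (452.5, 143.2). The knob is at (600,320). Picking and placing it.

Run:
```python
from h import *
c=plan((452.5,143.2,180,-171.6),(452.5,143.2,129,-171.6))
c=plan((452.5,143.2,210,-171.6),(580.2,-286.2,190,-178.3),(580.2,-286.2,104,-178.3),(580.2,-286.2,200,-178.3),start=c)
```

```text
-> [ 452.5  143.2  180.  -171.6]
   [[-0.0295, 0.0193, 0.0608], np.float64(-0.0121)]
-> [ 452.5  143.2  129.  -171.6]
   [[-0.0, 0.0, 0.0638], np.float64(-0.0)]
-> [ 452.5  143.2  210.  -171.6]
   [[-0.0, 0.0, -0.1013], np.float64(-0.0)]
-> [ 580.2 -286.2  190.  -178.3]
   [[-0.0265, -0.1848, 0.0083], np.float64(0.0248)]
   [[-0.0337, -0.1836, 0.0083], np.float64(0.0248)]
   [[-0.0408, -0.1821, 0.0083], np.float64(0.0248)]
-> [ 580.2 -286.2  104.  -178.3]
   [[-0.0, 0.0, 0.1075], np.float64(-0.0)]
-> [ 580.2 -286.2  200.  -178.3]
   [[-0.0, 0.0, -0.12], np.float64(-0.0)]
```

Call:
send_rows:
  deltas:
    - [[-0.0295,0.0193,0.0608],-0.012]
    - [[-0.0295,0.0193,0.0608],-0.012]
    - [[-0.0295,0.0193,0.0608],-0.012]
    - [[-0.0295,0.0193,0.0608],-0.012]
    - [[-0.0295,0.0193,0.0608],-0.012]

```text
clock: 11.05
tool_pos: [0.4524, 0.1435, 0.1806]
orientation: [-180.0, 0.0, -171.6]
force: [-0.8, -0.2, 0.4]
opening: 0.0437
gripper_force: 0.0
```

Call:
send_rows:
  deltas:
    - [[0,0,0.03],0]
    - [[0,0,0.05],0]
    - [[0,0,0.0638],0]
    - [[0,0,0.0638],0]
    - [[0,0,0.0638],0]

```text
clock: 11.47
tool_pos: [0.4523, 0.144, 0.1297]
orientation: [180.0, 0.0, -171.5]
force: [0.6, 0.2, 0.9]
opening: 0.0439
gripper_force: 0.0
```

Call:
send_rows:
  deltas:
    - [[0,0,0],0]
    - [[0,0,0],0]
    - [[0,0,0],0]
    - [[0,0,0],0]
    - [[0,0,0],0]
  gripper: 0

```text
clock: 11.88
tool_pos: [0.4523, 0.1443, 0.1291]
orientation: [180.0, 0.0, -171.5]
force: [-0.4, -0.5, 0.9]
opening: 0.0159
gripper_force: 1.0
```

Call:
send_rows:
  deltas:
    - [[0,0,0],0]
    - [[0,0,-0.01],0]
    - [[0,0,-0.04],0]
    - [[0,0,-0.08],0]
    - [[0,0,-0.1013],0]

```text
clock: 12.3
tool_pos: [0.4528, 0.1444, 0.2128]
orientation: [180.0, 0.1, -171.5]
force: [0.4, 1.4, -1.8]
opening: 0.0159
gripper_force: 30.0
```

Call:
send_rows:
  deltas:
    - [[-0.0265,-0.1848,0.0083],0.0248]
    - [[-0.0265,-0.1848,0.0083],0.0248]
    - [[-0.0265,-0.1848,0.0083],0.0248]
    - [[-0.0265,-0.1848,0.0083],0.0248]
    - [[-0.0265,-0.1848,0.0083],0.0248]

```text
clock: 12.72
tool_pos: [0.4951, -0.0024, 0.203]
orientation: [-180.0, -0.1, -174.0]
force: [0.6, 1.7, -0.5]
opening: 0.016
gripper_force: 30.0
```

Call:
send_rows:
  deltas:
    - [[-0.0337,-0.1836,0.0083],0.0248]
    - [[-0.0337,-0.1836,0.0083],0.0248]
    - [[-0.0337,-0.1836,0.0083],0.0248]
    - [[-0.0337,-0.1836,0.0083],0.0248]
    - [[-0.0337,-0.1836,0.0083],0.0248]

```text
clock: 13.13
tool_pos: [0.5383, -0.1454, 0.196]
orientation: [-180.0, -0.1, -176.2]
force: [0.5, -0.2, -0.8]
opening: 0.0159
gripper_force: 30.0
```

Call:
send_rows:
  deltas:
    - [[-0.0408,-0.1821,0.0083],0.0248]
    - [[-0.0408,-0.1821,0.0083],0.0248]
    - [[-0.0408,-0.1821,0.0083],0.0248]
    - [[-0.0408,-0.1821,0.0083],0.0248]
    - [[-0.0408,-0.1821,0.0083],0.0248]

```text
clock: 13.55
tool_pos: [0.5811, -0.2885, 0.189]
orientation: [-180.0, -0.1, -178.4]
force: [0.3, 0.3, -0.7]
opening: 0.016
gripper_force: 30.0
```

Run:
```python
from h import *
p=ctrl.snapshot("wrist")
o=ctrl.get_obs(); print(o["clock"],o["tool_pos"],o["orientation"],o["opening"],o["gripper_force"])
c=plan((580.2,-286.2,104,-178.3))
```

```text
13.6 [ 0.58033748 -0.28666446  0.18897879] [ 1.79980935e+02 -8.92787727e-02 -1.78400976e+02] 0.015759598624375717 29.995196163654327
-> [ 580.2 -286.2  104.  -178.3]
   [[0.0002, 0.0006, 0.1062], np.float64(-0.0011)]
```

Call:
send_rows:
  deltas:
    - [[0,0.0006,0.04],0]
    - [[0,0.0006,0.07],0]
    - [[0,0.0006,0.095],0]
    - [[0,0.0006,0.106],0]
    - [[0,0.0006,0.1062],0]

```text
clock: 14.02
tool_pos: [0.5796, -0.2831, 0.1038]
orientation: [180.0, -0.2, -178.2]
force: [-0.7, 0.0, -1.1]
opening: 0.0158
gripper_force: 30.0
```

Call:
send_rows:
  deltas:
    - [[0,0,0],0]
    - [[0,0,0],0]
    - [[0,0,0],0]
    - [[0,0,-0.03],0]
    - [[0,0,-0.08],0]
  gripper: 0.5

```text
clock: 14.43
tool_pos: [0.5782, -0.2837, 0.1659]
orientation: [179.9, -0.4, -178.3]
force: [1.4, -0.1, -0.3]
opening: 0.0416
gripper_force: 0.0
```

Call:
send_rows:
  deltas:
    - [[0,0,-0.05],0]
    - [[0,0,-0.1],0]
    - [[0,0,-0.15],0]
    - [[0,0,-0.18],0]
    - [[0,0,-0.18],0]

```text
clock: 14.85
tool_pos: [0.5823, -0.2855, 0.3214]
orientation: [-179.8, 0.7, -178.2]
force: [0.2, 0.6, -0.2]
opening: 0.0438
gripper_force: 0.0
```

Run:
```python
from h import *
p=ctrl.snapshot("top"); save(p,"t5",2.5,(120,130,440,340))
o=ctrl.get_obs(); print(o["clock"],o["tool_pos"],o["orientation"],o["opening"],o["gripper_force"])
c=plan((570,0,320,-174),(570,235,320,-174))
```

```text
14.9 [ 0.58146345 -0.28488829  0.31793018] [-179.87397066    0.45151543 -178.21881816] 0.043842440390324686 0.0
-> [ 570.    0.  320. -174.]
   [[0.0016, 0.1782, -0.0013], np.float64(-0.0234)]
   [[-0.0049, 0.1781, -0.0013], np.float64(-0.0234)]
-> [ 570.  235.  320. -174.]
   [[-0.0154, 0.1461, -0.0], np.float64(-0.0)]
   [[-0.0154, 0.1461, -0.0], np.float64(-0.0)]
```

Call:
send_rows:
  deltas:
    - [[0.0016,0.1782,0],-0.0234]
    - [[0.0016,0.1782,0],-0.0234]
    - [[0.0016,0.1782,0],-0.0234]
    - [[0.0016,0.1782,0],-0.0234]
    - [[0.0016,0.1782,0],-0.0234]

```text
clock: 15.32
tool_pos: [0.5742, -0.1387, 0.3128]
orientation: [180.0, 0.0, -175.9]
force: [-0.1, -0.5, -0.8]
opening: 0.0436
gripper_force: 0.0
```

Call:
send_rows:
  deltas:
    - [[-0.0049,0.1781,0],-0.0234]
    - [[-0.0049,0.1781,0],-0.0234]
    - [[-0.0049,0.1781,0],-0.0234]
    - [[-0.0049,0.1781,0],-0.0234]
    - [[-0.0049,0.1781,0],-0.0234]

```text
clock: 15.73
tool_pos: [0.5687, 0.0033, 0.3125]
orientation: [180.0, -0.0, -173.8]
force: [0.6, -1.3, -0.1]
opening: 0.0437
gripper_force: 0.0
```

Call:
send_rows:
  deltas:
    - [[-0.02,0.17,0],0]
    - [[-0.02,0.17,0],0]
    - [[-0.02,0.17,0],0]
    - [[-0.02,0.17,0],0]
    - [[-0.02,0.17,0],0]
  gripper: 0.4

```text
clock: 16.15
tool_pos: [0.5707, 0.1395, 0.312]
orientation: [-180.0, -0.1, -173.9]
force: [-0.3, -1.2, -0.3]
opening: 0.0352
gripper_force: 0.0
```

Call:
send_rows:
  deltas:
    - [[-0.03,0.16,0.02],0]
    - [[-0.03,0.16,0.02],0]
    - [[-0.03,0.16,0.02],0]
    - [[-0.03,0.16,0.02],0]
    - [[-0.03,0.16,0.02],0]

```text
clock: 16.57
tool_pos: [0.5813, 0.2682, 0.2951]
orientation: [-179.9, -0.1, -173.9]
force: [-0.5, 0.1, -0.0]
opening: 0.0348
gripper_force: 0.0
```

Run:
```python
from h import *
import pickle
p=ctrl.snapshot("wrist"); pickle.dump(p,open("w5.pkl","wb"))
o=ctrl.get_obs(); print(o["clock"],o["tool_pos"],o["orientation"])
yaw=6.1; a=np.array([556,136.9])-Rz(np.radians(yaw))@[3,0]; print(a)
overlay(p,(*a,yaw),"ov5",s=2,crop=(180,0,980,600))
```

```text
16.6167 [0.58126904 0.26680083 0.29570854] [-1.79926934e+02 -9.98618678e-02 -1.73970917e+02]
[553.01698617 136.58120779]
```

View pics/ov5.png

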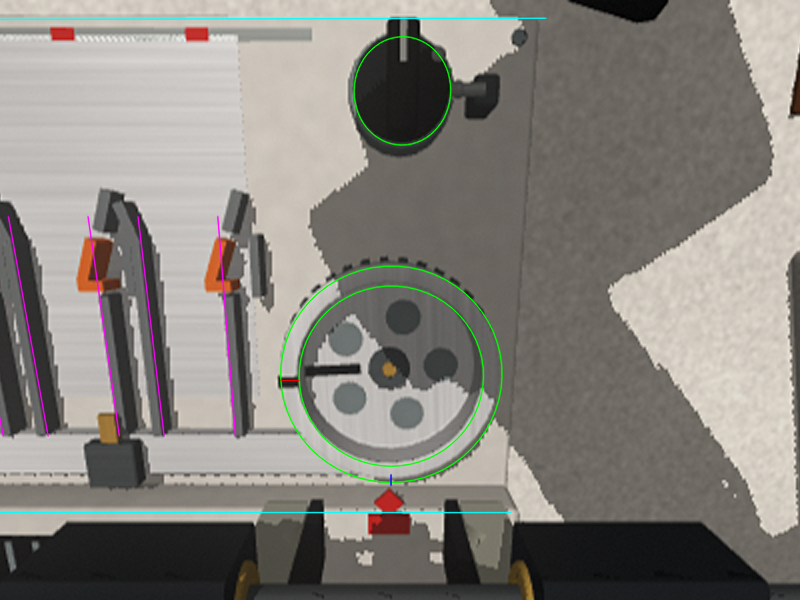

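The overlay fits (scanner at 553.0, 136.6, yaw 6.1°). The mark lies at about 90° clockwise, picture (288,381). Next I'll pinch the rim on its +y side and sweep it counter-clockwise.

```bash
cat >> h.py <<'E'
SC=(553.0,136.6,6.1)
def rim(th,r=55):
    a=np.radians(th); w=S2W(SC,[(35+r*np.cos(a),130+r*np.sin(a),0)])[0]*1000
    return w[0],w[1],(th+6.1+90+180)%360-180
E
python3 - <<'E'
from h import *
x,y,a=rim(85); print(x,y,a)
plan((x,y,180,a),(x,y,122,a))
E
```

```text
572.9316394389689 324.5730394007752 -178.89999999999998
-> [ 572.93163944  324.5730394   180.         -178.9       ]
   [[0.0028, 0.0729, 0.1446], np.float64(0.0548)]
-> [ 572.93163944  324.5730394   122.         -178.9       ]
   [[-0.0, 0.0, 0.0725], np.float64(-0.0)]
```

Call:
send_rows:
  deltas:
    - [[0.0028,0.0729,0.04],0.055]
    - [[0.0028,0.0729,0.09],0.055]
    - [[0.0028,0.0729,0.1446],0.055]
    - [[0.0028,0.0729,0.1446],0.055]
    - [[0.0028,0.0729,0.1446],0.055]

```text
clock: 17.03
tool_pos: [0.5712, 0.3217, 0.1763]
orientation: [-179.7, -0.4, -179.1]
force: [-1.2, -0.9, -0.5]
opening: 0.0352
gripper_force: 0.0
```

Call:
send_rows:
  deltas:
    - [[0,0,0.02],0]
    - [[0,0,0.04],0]
    - [[0,0,0.06],0]
    - [[0,0,0.0725],0]
    - [[0,0,0.0725],0]

```text
clock: 17.45
tool_pos: [0.573, 0.3231, 0.1226]
orientation: [-179.9, -0.1, -179.1]
force: [-0.3, -0.3, -1.0]
opening: 0.0349
gripper_force: 0.0
```

Call:
send_rows:
  deltas:
    - [[0,0,0],0]
    - [[0,0,0],0]
    - [[0,0,0],0]
    - [[0,0,0],0]
    - [[0,0,0],0]
  gripper: 0

```text
clock: 17.87
tool_pos: [0.5732, 0.3244, 0.1243]
orientation: [-180.0, 0.0, -178.9]
force: [0.2, -4.0, 5.9]
opening: 0.0108
gripper_force: 28.6
```

Call:
send_rows:
  deltas:
    - [[0,0,0],0]
    - [[0.0024,0,0],-0.022]
    - [[0.0072,-0.0004,0],-0.067]
    - [[0.0143,-0.0015,0],-0.133]
    - [[0.0143,-0.0015,0],-0.133]

```text
clock: 18.28
tool_pos: [0.5615, 0.3234, 0.1243]
orientation: [180.0, 0.1, -166.7]
force: [-1.0, -2.3, 6.9]
opening: 0.0111
gripper_force: 28.7
```

Run:
```python
from h import *
o=ctrl.get_obs(); print(o["clock"],o["tool_pos"],o["orientation"],o["opening"],o["gripper_force"],o["force"],o["moment"],rim(97))
```

```text
18.2833 [0.56148512 0.32338306 0.1242824 ] [ 1.79985108e+02  6.96738139e-02 -1.66707301e+02] 0.011069721660337735 28.690635873936117 [-1.04270635 -2.32958179  6.86964616] [-0.90809379  0.24543331  0.05748141] (np.float64(561.5216768619248), np.float64(323.1518534344326), -166.89999999999998)
```

Call:
send_rows:
  deltas:
    - [[0.0072,-0.0004,0],-0.0667]
    - [[0.0143,-0.0015,0],-0.1333]
    - [[0.0212,-0.0034,0],-0.2]
    - [[0.028,-0.0059,0],-0.2667]
    - [[0.0344,-0.0092,0],-0.3333]

```text
clock: 18.7
tool_pos: [0.5369, 0.3116, 0.1243]
orientation: [180.0, 0.2, -136.9]
force: [-1.2, 3.5, 4.3]
opening: 0.0109
gripper_force: 28.9
```

Call:
send_rows:
  deltas:
    - [[0.0072,-0.0004,0],-0.0667]
    - [[0.0143,-0.0015,0],-0.1333]
    - [[0.0212,-0.0034,0],-0.2]
    - [[0.028,-0.0059,0],-0.2667]
    - [[0.0344,-0.0092,0],-0.3333]

```text
clock: 19.12
tool_pos: [0.5206, 0.2879, 0.1242]
orientation: [180.0, 0.2, -106.9]
force: [-10.1, 7.1, 9.8]
opening: 0.011
gripper_force: 29.0
```

Call:
send_rows:
  deltas:
    - [[0.0072,-0.0004,0],-0.0667]
    - [[0.0143,-0.0015,0],-0.1333]
    - [[0.0212,-0.0034,0],-0.2]
    - [[0.0212,-0.0034,0],-0.2]
    - [[0.0212,-0.0034,0],-0.2]

```text
clock: 19.53
tool_pos: [0.5175, 0.2696, 0.1242]
orientation: [179.9, 0.1, -89.1]
force: [-13.0, 3.5, 12.9]
opening: 0.0111
gripper_force: 30.3
```

Run:
```python
from h import *
o=ctrl.get_obs(); print(o["clock"],o["tool_pos"],o["orientation"],o["opening"],o["gripper_force"],o["force"],o["moment"],rim(175))
p=ctrl.snapshot("wrist"); save(p,"w6")
o,d=ray(p,(280,210)); print(o,d)
```

```text
19.5333 [0.51750036 0.2696014  0.12416161] [ 1.79917849e+02  5.96317130e-02 -8.91122450e+01] 0.01113029026099768 30.302306720986962 [-13.03772393   3.46726994  12.85552639] [1.45641223 4.93668795 0.31271738] (np.float64(518.9976346042614), np.float64(268.5273159021018), -88.89999999999998)
[0.52036242 0.18593607 0.21671632] [-0.00155124  0.29848205 -0.95445071]
```

Run:
```python
from h import *
o=ctrl.get_obs(); cur=np.r_[np.array(o["tool_pos"])*1000,o["orientation"][2]]
c=cur.copy(); c[2]=200
plan((585,268,295,-174),start=c)
```

```text
-> [ 585.  268.  295. -174.]
   [[0.0011, -0.0281, -0.0396], np.float64(0.3143)]
   [[-0.0123, -0.0253, -0.0396], np.float64(0.3143)]
   [[-0.0228, -0.0164, -0.0396], np.float64(0.3143)]
```

Call:
send_rows:
  deltas:
    - [[0,0,0],0]
    - [[0,0,0],0]
    - [[0,0,0],0]
    - [[0,0,-0.03],0]
    - [[0,0,-0.07],0]
  gripper: 0.4

```text
clock: 20.0
tool_pos: [0.5177, 0.2678, 0.1768]
orientation: [179.7, -0.2, -89.1]
force: [1.2, 0.1, 0.8]
opening: 0.034
gripper_force: 0.0
```

Call:
send_rows:
  deltas:
    - [[0,0,-0.025],0]
    - [[0.0011,-0.0281,-0.0646],0.1]
    - [[0.0011,-0.0281,-0.0646],0.17]
    - [[0.0011,-0.0281,-0.0646],0.24]
    - [[0.0011,-0.0281,-0.0646],0.3143]

```text
clock: 20.42
tool_pos: [0.5419, 0.2684, 0.2312]
orientation: [-180.0, 0.1, -117.8]
force: [0.6, 0.1, -0.1]
opening: 0.0349
gripper_force: 0.0
```

Call:
send_rows:
  deltas:
    - [[-0.0123,-0.0253,-0.0396],0.07]
    - [[-0.0123,-0.0253,-0.0396],0.14]
    - [[-0.0123,-0.0253,-0.0396],0.21]
    - [[-0.0123,-0.0253,-0.0396],0.28]
    - [[-0.0123,-0.0253,-0.0396],0.3143]

```text
clock: 20.83
tool_pos: [0.5641, 0.2677, 0.2622]
orientation: [180.0, -0.0, -146.0]
force: [0.8, 1.2, 1.0]
opening: 0.0353
gripper_force: 0.0
```

Call:
send_rows:
  deltas:
    - [[-0.0228,-0.0164,-0.0396],0.07]
    - [[-0.0228,-0.0164,-0.0396],0.14]
    - [[-0.0228,-0.0164,-0.0396],0.21]
    - [[-0.0228,-0.0164,-0.0396],0.28]
    - [[-0.0228,-0.0164,-0.0396],0.3143]

```text
clock: 21.25
tool_pos: [0.5866, 0.2673, 0.2939]
orientation: [180.0, -0.0, -174.3]
force: [-0.2, 0.2, -0.3]
opening: 0.035
gripper_force: 0.0
```

Run:
```python
from h import *
import pickle
p=ctrl.snapshot("wrist"); pickle.dump(p,open("w6.pkl","wb"))
o=ctrl.get_obs(); print(o["clock"],o["tool_pos"],o["orientation"])
for n in("mark","pointer","wheel"): print(n,[(np.round(np.array(b["xy"])*[560,420],1),b["conf"]) for b in ctrl.boxes_of(p,n)])
overlay(p,SC,"ov6",wheel=0,s=3,crop=(480,390,1180,890))
```

```text
21.3 [0.58657918 0.26724491 0.2938489 ] [-1.79996263e+02 -1.68050182e-02 -1.74381077e+02]
mark [(array([284. , 178.3]), 0.7)]
pointer [(array([187.9, 127.9]), 0.92)]
wheel [(array([283.3, 183.9]), 0.61), (array([184.7, 127.8]), 0.52)]
```

View pics/ov6.png

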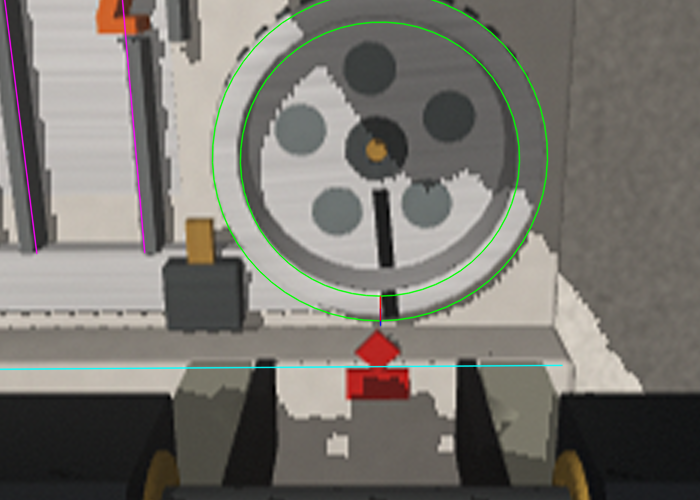

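```bash
cat >> h.py <<'E'
def L(p,uv,z):
    w=at(p,uv,z)*1000; return Rz(-np.radians(SC[2]))@(w[:2]-np.array(SC[:2]))
E
python3 - <<'E'
from h import *
import pickle
p=pickle.load(open("w6.pkl","rb"))
U=lambda x,y:((480+x)/3-.5,(390+y)/3-.5)
a,b=L(p,U(380.5,190),.046),L(p,U(387,265),.046); print("web",a,b,np.degrees(np.arctan2(*(b-a)[::-1])))
m=L(p,U(389.5,305),.072); t=L(p,U(378,332),.072); h=L(p,U(376,150),.048); print("rim",m,"ptr",t,"hub",h)
ax=np.array([35,130.])
for c in(ax,ax+(t-[97,130])*[0,1]): print(np.degrees(np.arctan2(*(m-c)[::-1])))
# dark-pixel fit of rim mark
g=cv2.cvtColor(p["color"],cv2.COLOR_RGB2GRAY); print(g[225:238,280:300])
E
```

```text
web [ 50.6802897  130.69967611] [ 81.72730324 133.20832085] 4.619547911337235
rim [ 88.79638821 133.60250944] ptr [ 99.77626709 129.22164124] hub [ 34.36857621 128.99953111]
3.831128478605828
4.6555654375600835
[[127 128 128 130 129 130 132 134 135 137 138 135 129 132 109 100 157 173
  176 184]
 [139 102 135 136 134 134 137 120 123  98  98 106 178 179 176 177 202 208
  206 208]
 [192 175 193 194 193 195 201  79  72  40  37  50 183 207 209 210 207 203
  199 196]
 [206 208 207 208 208 210 220  46  26  30  29  20 127 199 195 192 190 192
  190 190]
 [193 192 192 191 191 193 204  45  29  32  30  25  95 194 191 190 189 189
  188 187]
 [189 189 187 188 189 191 200  58  29  32  32  26  96 191 189 187 185 185
  186 184]
 [186 186 185 184 186 187 195  67  30  31  32  26  95 187 184 182 182 183
  183 184]
 [182 182 182 183 182 183 191  88  31  31  32  27  71 190 188 186 185 184
  182 172]
 [183 184 185 185 186 188 194 107  34  29  31  28  51 190 177 163 161 149
  140 129]
 [150 151 153 154 161 163 169  93  31  30  31  28  37 144 130 116 114 105
   98  98]
 [104 105 104 105 116 117 120  77  36  33  47  47  42  97  98  98  98 100
   98  97]
 [ 96  95  96  96  98  98  99  89  76  76  82  82  83  99 102 102  99  99
   97  93]
 [165 164 165 167 103  99  98 164 163 163 163 167 104 100 100 100  98  97
  161 160]]
```

The mark sits about 4.5° past the pointer: rim mark (389,305) against tip (378,332). I'll pinch again and turn it back clockwise by 4.5°.

```bash
sed -i 's/^SC=.*/SC=(553.1,135.8,6.1)/' h.py
python3 - <<'E'
from h import *
x,y,a=rim(92); plan((x,y,180,a),(x,y,123,a))
E
```

```text
-> [ 566.33793101  323.23447641  180.         -171.9       ]
   [[0.0174, 0.0722, 0.1424], np.float64(-0.0209)]
-> [ 566.33793101  323.23447641  123.         -171.9       ]
   [[-0.0, 0.0, 0.0712], np.float64(-0.0)]
```

Call:
send_rows:
  deltas:
    - [[0.0174,0.0722,0.04],-0.021]
    - [[0.0174,0.0722,0.09],-0.021]
    - [[0.0174,0.0722,0.1424],-0.021]
    - [[0.0174,0.0722,0.1424],-0.021]
    - [[0.0174,0.0722,0.1424],-0.021]

```text
clock: 21.87
tool_pos: [0.5641, 0.3224, 0.1752]
orientation: [-179.8, -0.4, -171.9]
force: [-0.2, -0.2, -0.0]
opening: 0.0349
gripper_force: 0.0
```

Call:
send_rows:
  deltas:
    - [[0,0,0.02],0]
    - [[0,0,0.04],0]
    - [[0,0,0.06],0]
    - [[0,0,0.0712],0]
    - [[0,0,0.0712],0]

```text
clock: 22.28
tool_pos: [0.5662, 0.3228, 0.1225]
orientation: [-179.9, -0.1, -172.0]
force: [-0.1, -0.8, -0.3]
opening: 0.0352
gripper_force: 0.0
```

Call:
send_rows:
  deltas:
    - [[0,0,0],0]
    - [[0,0,0],0]
    - [[0,0,0],0]
    - [[0,0,0],0]
    - [[0,0,0],0]
  gripper: 0

```text
clock: 22.7
tool_pos: [0.567, 0.3238, 0.1244]
orientation: [179.9, 0.1, -171.9]
force: [3.7, -0.9, -0.1]
opening: 0.0099
gripper_force: 29.5
```

Call:
send_rows:
  deltas:
    - [[0,0,0],0]
    - [[-0.0018,0,0],0.017]
    - [[-0.0036,-0.0001,0],0.033]
    - [[-0.0054,-0.0002,0],0.05]
    - [[-0.0054,-0.0002,0],0.05]

```text
clock: 23.12
tool_pos: [0.5717, 0.3241, 0.1243]
orientation: [180.0, 0.1, -176.5]
force: [4.4, -1.5, 4.6]
opening: 0.0098
gripper_force: 29.3
```

Call:
send_rows:
  deltas:
    - [[0,0,0],0]
    - [[0,0,0],0]
    - [[0,0,0],0]
    - [[0,0,0],0]
    - [[0,0,0],0]

```text
clock: 23.53
tool_pos: [0.5717, 0.324, 0.1243]
orientation: [179.9, 0.1, -176.4]
force: [4.7, -0.7, 5.8]
opening: 0.0097
gripper_force: 29.2
```

Call:
send_rows:
  deltas:
    - [[0,0,0],0]
    - [[0,0,0],0]
    - [[0,0,0],0]
    - [[0,0,-0.03],0]
    - [[0,0,-0.07],0]
  gripper: 0.4

```text
clock: 23.95
tool_pos: [0.5685, 0.3223, 0.176]
orientation: [-179.7, -0.4, -176.5]
force: [1.1, 1.4, -0.1]
opening: 0.034
gripper_force: 0.0
```

Call:
send_rows:
  deltas:
    - [[0,0,-0.03],0]
    - [[-0.018,-0.072,-0.08],-0.02]
    - [[-0.018,-0.072,-0.14],-0.02]
    - [[-0.018,-0.072,-0.144],-0.02]
    - [[-0.018,-0.072,-0.144],-0.02]

```text
clock: 24.37
tool_pos: [0.5906, 0.2662, 0.3015]
orientation: [179.8, 0.5, -174.7]
force: [0.8, 1.3, 1.3]
opening: 0.0348
gripper_force: 0.0
```

Run:
```python
from h import *
import pickle
p=ctrl.snapshot("wrist"); pickle.dump(p,open("w7.pkl","wb"))
o=ctrl.get_obs(); print(o["clock"],o["tool_pos"],o["orientation"])
# rim mark: dark pixels near the pointer on rim top; web mark likewise
g=cv2.cvtColor(p["color"],cv2.COLOR_RGB2GRAY)
for nm,z,rs in(("rim",.072,(51,53,55,57,59)),("web",.046,(18,24,30,36,42))):
    for r in rs:
        th=np.arange(-14,14.01,.25); W=S2W(SC,[(35+r*np.cos(np.radians(t)),130+r*np.sin(np.radians(t)),z*1000) for t in th])
        uv=proj(p,W).astype(np.float32); v=cv2.remap(g,uv[:,0],uv[:,1],cv2.INTER_LINEAR).ravel().astype(float)
        k=v<70; print(nm,r,"angle",np.round(th[k].mean(),2) if k.any() else None,k.sum(), "y",round(130+r*np.sin(np.radians(th[k].mean())),1) if k.any() else "")
hsv=cv2.cvtColor(p["color"],cv2.COLOR_RGB2HSV); m=((hsv[...,0]<6)|(hsv[...,0]>174))&(hsv[...,1]>150)
ys,xs=np.nonzero(m[170:300,200:400]); ys+=170; xs+=200
print("red tip row",ys.min(),xs[ys<=ys.min()+1].mean(),"tip local",L(p,(xs[ys<=ys.min()+1].mean(),ys.min()),.072))
save(p,"w7",3,(190,130,420,300))
```

```text
24.4167 [0.58950696 0.26672798 0.2982457 ] [ 179.82191427    0.26527222 -174.73243704]
rim 51 angle -0.88 24 y 129.2
rim 53 angle -1.0 23 y 129.1
rim 55 angle -0.88 22 y 129.2
rim 57 angle -0.88 22 y 129.1
rim 59 angle -0.88 22 y 129.1
web 18 angle -0.75 67 y 129.8
web 24 angle -0.75 51 y 129.7
web 30 angle -0.75 41 y 129.6
web 36 angle -0.75 33 y 129.5
web 42 angle -0.75 29 y 129.5
red tip row 233 286.0 tip local [100.00862118 129.81769804]
```

View pics/w7.png

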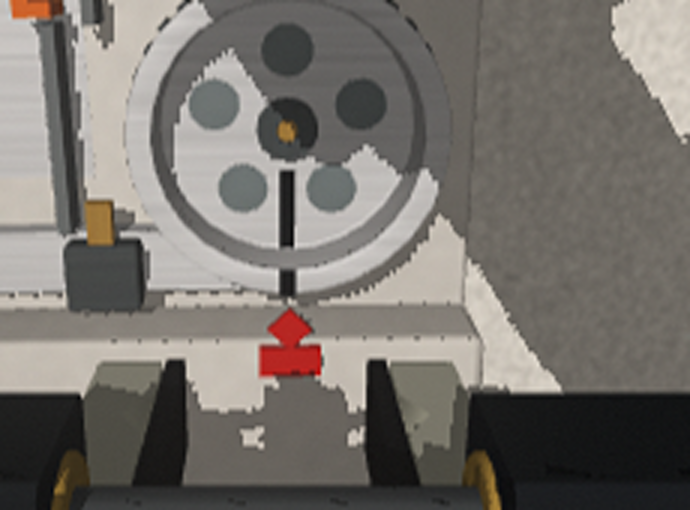

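The mark is at (288,285) and the pointer tip at (290,310): aligned within about 1°. Now the blues.

Run:
```python
from h import *
plan((500,-190,370,-170))
```

```text
-> [ 500. -190.  370. -170.]
   [[0.0546, -0.1861, -0.0299], np.float64(-0.0175)]
   [[0.0597, -0.1845, -0.0299], np.float64(-0.0175)]
   [[0.0648, -0.1828, -0.0299], np.float64(-0.0175)]
```

Call:
send_rows:
  deltas:
    - [[0.0546,-0.1861,-0.03],-0.0175]
    - [[0.0546,-0.1861,-0.03],-0.0175]
    - [[0.0546,-0.1861,-0.03],-0.0175]
    - [[0.0546,-0.1861,-0.03],-0.0175]
    - [[0.0546,-0.1861,-0.03],-0.0175]
  gripper: 0.5

```text
clock: 24.83
tool_pos: [0.5569, 0.1107, 0.3188]
orientation: [-180.0, -0.1, -173.2]
force: [-0.6, 0.5, 0.1]
opening: 0.0439
gripper_force: 0.0
```

Call:
send_rows:
  deltas:
    - [[0.0597,-0.1845,-0.03],-0.0175]
    - [[0.0597,-0.1845,-0.03],-0.0175]
    - [[0.0597,-0.1845,-0.03],-0.0175]
    - [[0.0597,-0.1845,-0.03],-0.0175]
    - [[0.0597,-0.1845,-0.03],-0.0175]

```text
clock: 25.25
tool_pos: [0.5276, -0.041, 0.3426]
orientation: [-180.0, -0.1, -171.7]
force: [-0.4, 0.1, -0.9]
opening: 0.0439
gripper_force: 0.0
```

Call:
send_rows:
  deltas:
    - [[0.0648,-0.1828,-0.03],-0.0175]
    - [[0.0648,-0.1828,-0.03],-0.0175]
    - [[0.0648,-0.1828,-0.03],-0.0175]
    - [[0.0648,-0.1828,-0.03],-0.0175]
    - [[0.0648,-0.1828,-0.03],-0.0175]

```text
clock: 25.67
tool_pos: [0.4984, -0.1931, 0.3662]
orientation: [-180.0, -0.1, -170.1]
force: [0.9, 0.3, -0.4]
opening: 0.0444
gripper_force: 0.0
```

```bash
cat >> h.py <<'E'
def blues(p):
    """coloured-blob seeds, silhouette fitted to blob filled by its hull"""
    hsv=cv2.cvtColor(p["color"],cv2.COLOR_RGB2HSV); m=cv2.inRange(hsv,(105,110,40),(128,255,255))
    out=[]
    for r in cass(p,0,minA=300): 
        if not(60<r[2]<120): continue
        out.append(r)
    return out
def cl(p,names,z0):
    out=[]
    for n in names:
        for (v,e),c in find(p,n,z0):
            if e<.15 and not any(np.hypot(v[0]-w[0][0],v[1]-w[0][1])<15 for w in out): out.append((v,float(e),c))
    return out
E
python3 - <<'E'
from h import *
p=ctrl.snapshot("wrist")
o=ctrl.get_obs(); print(o["clock"],o["tool_pos"],o["orientation"])
print(cl(p,["new0_c","new1_c","new2_c"],0)); print(blues(p))
E
```

```text
25.7167 [ 0.49875648 -0.19137066  0.3655844 ] [ 1.79953398e+02 -9.20781802e-02 -1.70147367e+02]
[([411.7, -330.7, -3.3], 0.036, 0.92), ([413.8, -188.6, 28.0], 0.029, 0.86), ([539.9, -148.4, 31.9], 0.045, 0.64)]
[(538.4, -149.8, 87, 39, 32.0), (414.1, -188.7, 83, 39, 28.5), (412.2, -328.3, 83, 45, -4.0)]
```

All three blues are found. One has been knocked, from (430,-300) to (412,-331). I'll start with the one at (540,-148) and put it in bay 0.

```bash
cat >> h.py <<'E'
def bayp(k,dx): # world TCP xy for cassette centre at home+dx
    w=S2W(SC,[(33+dx,(-125,-55,15)[k],0)])[0]*1000; return w[0],w[1]
E
python3 - <<'E'
from h import *
x,y,a=539.5,-149,-148.1
c=plan((x,y,160,a),(x,y,99,a),(x,y,180,a))
X,Y=bayp(0,-130); print(X,Y)
plan((X,Y,180,-173.9),(X,Y,130,-173.9),start=c)
print(bayp(0,0),bayp(2,-130))
E
```

```text
-> [ 539.5 -149.   160.  -148.1]
   [[-0.029, 0.0202, 0.1284], np.float64(-0.1213)]
   [[-0.0323, 0.0143, 0.1284], np.float64(-0.1213)]
-> [ 539.5 -149.    99.  -148.1]
   [[-0.0, 0.0, 0.0762], np.float64(-0.0)]
-> [ 539.5 -149.   180.  -148.1]
   [[-0.0, 0.0, -0.1013], np.float64(-0.0)]
469.9322283361083 1.2001420637348303
-> [ 469.93222834    1.20014206  180.         -173.9       ]
   [[-0.0254, 0.2053, -0.0], np.float64(0.2867)]
-> [ 469.93222834    1.20014206  130.         -173.9       ]
   [[-0.0, 0.0, 0.0625], np.float64(-0.0)]
(np.float64(599.196161073425), np.float64(15.01447133744513)) (np.float64(455.0552583490357), np.float64(140.40745424238347))
```

Call:
send_rows:
  deltas:
    - [[-0.029,0.0202,0.05],-0.06]
    - [[-0.029,0.0202,0.09],-0.1213]
    - [[-0.029,0.0202,0.1284],-0.1213]
    - [[-0.029,0.0202,0.1284],-0.1213]
    - [[-0.029,0.0202,0.1284],-0.1213]

```text
clock: 26.28
tool_pos: [0.5191, -0.1686, 0.2628]
orientation: [179.9, -0.2, -158.9]
force: [1.2, -0.1, 1.8]
opening: 0.0438
gripper_force: 0.0
```

Call:
send_rows:
  deltas:
    - [[-0.0323,0.0143,0.05],-0.06]
    - [[-0.0323,0.0143,0.09],-0.1213]
    - [[-0.0323,0.0143,0.1284],-0.1213]
    - [[-0.0323,0.0143,0.1284],-0.1213]
    - [[-0.0323,0.0143,0.1284],-0.1213]

```text
clock: 26.7
tool_pos: [0.5403, -0.1496, 0.1624]
orientation: [-180.0, -0.1, -148.1]
force: [0.9, -0.2, 1.2]
opening: 0.0439
gripper_force: 0.0
```

Call:
send_rows:
  deltas:
    - [[0,0,0.03],0]
    - [[0,0,0.06],0]
    - [[0,0,0.0762],0]
    - [[0,0,0.0762],0]
    - [[0,0,0.0762],0]

```text
clock: 27.12
tool_pos: [0.5413, -0.15, 0.1029]
orientation: [-179.9, 0.1, -148.1]
force: [0.6, 0.2, 0.7]
opening: 0.044
gripper_force: 0.0
```

Call:
send_rows:
  deltas:
    - [[0,0,0],0]
    - [[0,0,0],0]
    - [[0,0,0],0]
    - [[0,0,0],0]
    - [[0,0,0],0]
  gripper: 0

```text
clock: 27.53
tool_pos: [0.5397, -0.1498, 0.1008]
orientation: [-180.0, 0.0, -148.1]
force: [-0.2, 2.0, -0.7]
opening: 0.0164
gripper_force: 7.7
```

Call:
send_rows:
  deltas:
    - [[0,0,0],0]
    - [[0,0,-0.01],0]
    - [[0,0,-0.05],0]
    - [[0,0,-0.1],0]
    - [[0,0,-0.1013],0]

```text
clock: 27.95
tool_pos: [0.543, -0.1503, 0.1886]
orientation: [-179.6, 0.4, -148.0]
force: [1.5, -0.2, -0.1]
opening: 0.0153
gripper_force: 30.0
```

Run:
```python
from h import *
o=ctrl.get_obs(); print(o["clock"],o["tool_pos"],o["orientation"],o["opening"],o["gripper_force"])
X,Y=bayp(0,-130); plan((X,Y,180,-173.9),(X,Y,130,-173.9))
```

```text
27.95 [ 0.54302911 -0.15030053  0.18857122] [-179.62495351    0.43027789 -148.01015536] 0.015315367864131726 29.99354213476181
-> [ 469.93222834    1.20014206  180.         -173.9       ]
   [[-0.0228, 0.209, 0.0107], np.float64(0.2877)]
-> [ 469.93222834    1.20014206  130.         -173.9       ]
   [[-0.0, 0.0, 0.0625], np.float64(-0.0)]
```

Call:
send_rows:
  deltas:
    - [[-0.0228,0.05,0.005],0.06]
    - [[-0.0228,0.1,0.005],0.12]
    - [[-0.0228,0.15,0.005],0.2]
    - [[-0.0228,0.19,0.005],0.27]
    - [[-0.0228,0.209,0.005],0.2877]

```text
clock: 28.37
tool_pos: [0.465, 0.0034, 0.1776]
orientation: [180.0, 0.0, -174.3]
force: [-0.5, 0.2, -0.6]
opening: 0.0159
gripper_force: 30.0
```

Call:
send_rows:
  deltas:
    - [[0,0,0],0]
    - [[0,0,0],0]
    - [[0,0,0],0]
    - [[0,0,0],0]
    - [[0,0,0],0]

```text
clock: 28.78
tool_pos: [0.4671, 0.0011, 0.1771]
orientation: [-180.0, -0.0, -174.1]
force: [-0.4, -0.0, -1.6]
opening: 0.0156
gripper_force: 30.0
```

Run:
```python
from h import *
import pickle
p=ctrl.snapshot("wrist"); o=ctrl.get_obs(); print(o["clock"],o["tool_pos"],o["orientation"],o["opening"],o["gripper_force"])
X,Y=bayp(0,-130); plan((X,Y,132,-173.9))
pickle.dump(p,open("w8.pkl","wb")); save(p,"w8",1.4)
```

```text
28.8333 [0.46702241 0.00110028 0.17703907] [-1.79988088e+02 -2.10069295e-02 -1.74066664e+02] 0.015606923297378884 29.99315857887268
-> [ 469.93222834    1.20014206  132.         -173.9       ]
   [[-0.0036, -0.0003, 0.0563], np.float64(-0.0019)]
```

View pics/w8.png

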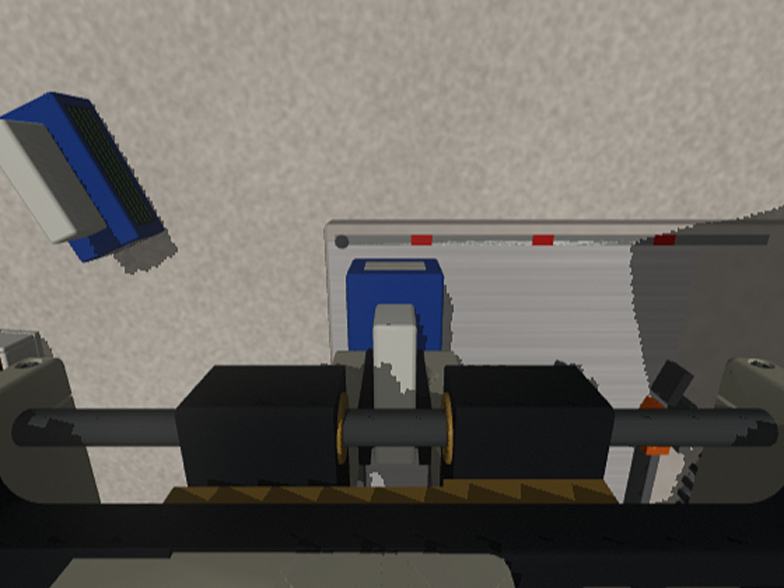

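Cassette is held straight at (394,310). I'll check its fore-aft position in the grip by projecting its rear edge, and compute where the red ticks at (421,240), (542,240) and (664,240) lie.

Run:
```python
from h import *
import pickle
p=pickle.load(open("w8.pkl","rb"))
for u in((421,240),(542,240),(664,240),(328,222)): print(L(p,np.array(u)/1.4-.2,.030))
t=np.array([.46702,.0011]); 
for z in(.106,.076):
    for u in((348,272),(440,272),(350,260),(438,260)):
        w=at(p,np.array(u)/1.4-.2,z)[:2]-t; print(z,u,np.round(Rz(-np.radians(5.93))@w*1000,1))
```

```text
[-139.59789946 -110.37489448]
[-139.37675297  -40.49942815]
[-139.15398231   29.88923008]
[-150.09463591 -163.58868766]
0.106 (348, 272) [-40.  -19.7]
0.106 (440, 272) [-40.   17.5]
0.106 (350, 260) [-45.  -18.7]
0.106 (438, 260) [-45.   16.5]
0.076 (348, 272) [-32.4 -23.2]
0.076 (440, 272) [-32.4  20.8]
0.076 (350, 260) [-38.2 -22. ]
0.076 (438, 260) [-38.2  19.7]
```

Call:
send_rows:
  deltas:
    - [[-0.0036,0,0.02],-0.002]
    - [[-0.0036,0,0.035],-0.002]
    - [[-0.0036,0,0.05],-0.002]
    - [[-0.0036,0,0.0563],-0.002]
    - [[-0.0036,0,0.0563],-0.002]

```text
clock: 29.25
tool_pos: [0.4694, 0.0015, 0.1312]
orientation: [-180.0, -0.1, -173.9]
force: [0.4, 0.5, -1.3]
opening: 0.0158
gripper_force: 30.0
```

Call:
send_rows:
  deltas:
    - [[-0.01,0,0.001],0]
    - [[-0.02,0,0.001],0]
    - [[-0.03,0,0.001],0]
    - [[-0.04,0,0.001],0]
    - [[-0.05,0,0.001],0]

```text
clock: 29.67
tool_pos: [0.5095, 0.0058, 0.1312]
orientation: [-180.0, -0.1, -173.9]
force: [-2.3, -3.1, -1.8]
opening: 0.0158
gripper_force: 30.0
```

```bash
cat >> h.py <<'E'
def st():
    o=ctrl.get_obs(); a=np.radians(SC[2]); t=np.array(o["tool_pos"])*1000
    print(o["clock"],"local",np.round(Rz(-a)@(t[:2]-np.array(SC[:2])),1),"z",round(t[2],1),"yaw",np.round(o["orientation"],2),"F",np.round(Rz(-a)@o["force"][:2],1),round(o["force"][2],1),"M",np.round(o["moment"],2),"op",round(o["opening"]*1000,1),o["gripper_force"])
E
python3 -c "
from h import *
st(); plan((*bayp(0,-40),131,-173.9),(*bayp(0,-4),131,-173.9))"
```

```text
29.6667 local [ -57.2 -124.6] z 131.2 yaw [-1.7996e+02 -1.1000e-01 -1.7386e+02] F [-2.6 -2.9] -1.8 M [-1.67  0.52 -0.11] op 15.8 30.01063048839569
-> [ 559.42264331   10.76390848  131.         -173.9       ]
   [[-0.0627, -0.0005, 0.0002], np.float64(0.0005)]
-> [ 595.2188093    14.58941505  131.         -173.9       ]
   [[-0.045, 0.0, -0.0], np.float64(-0.0)]
```

Call:
send_rows:
  deltas:
    - [[-0.012,-0.001,0],0]
    - [[-0.024,-0.001,0],0]
    - [[-0.036,-0.001,0],0]
    - [[-0.048,-0.001,0],0]
    - [[-0.06,-0.001,0],0]

```text
clock: 30.08
tool_pos: [0.5583, 0.0108, 0.1313]
orientation: [-180.0, 0.0, -173.8]
force: [-2.1, -3.1, -0.3]
opening: 0.0161
gripper_force: 30.0
```

Call:
send_rows:
  deltas:
    - [[-0.008,0,0],0]
    - [[-0.016,0,0],0]
    - [[-0.024,0,0],0]
    - [[-0.032,0,0],0]
    - [[-0.038,0,0],0]

```text
clock: 30.5
tool_pos: [0.5881, 0.0141, 0.1314]
orientation: [-180.0, 0.0, -173.8]
force: [-1.4, -4.8, -1.0]
opening: 0.0159
gripper_force: 30.0
```

```bash
python3 -c "
from h import *
st(); plan((*bayp(0,0),131,-173.9))"
```

```text
30.5 local [  21.9 -124.8] z 131.4 yaw [-1.7999e+02  1.0000e-02 -1.7381e+02] F [-1.9 -4.6] -1.0 M [-1.43  0.49  0.17] op 15.9 30.015011429786682
-> [ 599.19616107   15.01447134  131.         -173.9       ]
   [[-0.0139, -0.0003, 0.0005], np.float64(0.001)]
```

Smooth so far. Now I'll advance in small steps to find the stop by force.

Call:
send_rows:
  deltas:
    - [[-0.002,0,0],0]
    - [[-0.004,0,0],0]
    - [[-0.006,0,0],0]
    - [[-0.008,0,0],0]
    - [[-0.01,0,0],0]

```text
clock: 30.92
tool_pos: [0.5953, 0.0148, 0.1314]
orientation: [-180.0, 0.0, -173.8]
force: [-0.4, -4.4, -1.0]
opening: 0.0157
gripper_force: 30.0
```

Call:
send_rows:
  deltas:
    - [[-0.0012,0,0],0]
    - [[-0.0024,0,0],0]
    - [[-0.0036,0,0],0]
    - [[-0.0048,0,0],0]
    - [[-0.0048,0,0],0]

```text
clock: 31.33
tool_pos: [0.5979, 0.0153, 0.1308]
orientation: [180.0, -0.2, -173.9]
force: [-6.0, 0.0, 0.6]
opening: 0.0156
gripper_force: 30.0
```

```bash
python3 -c "
from h import *
st(); p=ctrl.snapshot('wrist'); print(ctrl.boxes_of(p,'catch0'))"
```

```text
31.3333 local [  31.7 -124.6] z 130.8 yaw [ 1.7999e+02 -1.6000e-01 -1.7386e+02] F [-6.   0.7] 0.6 M [ 0.16  2.16 -0.04] op 15.6 30.00047653913498
[{'xy': [0.7725, 0.3976], 'conf': 0.84}, {'xy': [0.9693, 0.3988], 'conf': 0.71}, {'xy': [0.573, 0.396], 'conf': 0.63}]
```

Lateral force dropped to zero and the stop is felt, so the catch clicked. Releasing and going for the second.

Call:
send_rows:
  deltas:
    - [[0,0,0],0]
    - [[0,0,0],0]
    - [[0,0,0],0]
    - [[0,0,-0.03],0]
    - [[0,0,-0.08],0]
  gripper: 0.5

```text
clock: 31.85
tool_pos: [0.5974, 0.015, 0.1921]
orientation: [-180.0, -0.4, -173.9]
force: [-0.4, 1.3, -0.5]
opening: 0.0414
gripper_force: 0.0
```

Call:
send_rows:
  deltas:
    - [[0.05,-0.04,-0.05],0]
    - [[0.09,-0.08,-0.08],0]
    - [[0.14,-0.12,-0.1],0]
    - [[0.16,-0.16,-0.1],0]
    - [[0.16,-0.18,-0.1],0]

```text
clock: 32.27
tool_pos: [0.4885, -0.1361, 0.2766]
orientation: [180.0, 0.2, -173.7]
force: [1.5, 0.3, -0.8]
opening: 0.0434
gripper_force: 0.0
```

Run:
```python
from h import *
p=ctrl.snapshot("wrist"); st()
r=cl(p,["new0_c","new1_c","new2_c"],0); print(r,blues(p))
for v,e,c in r:
    x,y,a=v
    if x<500: plan((x,y,160,a-180),(x,y,100,a-180))
```

```text
32.3167 local [ -95.4 -268.2] z 277.5 yaw [-179.93    0.21 -173.84] F [-3.1 -3.4] 1.5 M [-0.79  0.41 -0.05] op 43.9 0.0
skip 0.61 549.8163452148438 88.16526794433594 285.0576477050781 255.12046813964844
skip 0.45 526.191650390625 175.1380615234375 28.533458709716797 27.707733154296875
[([412.0, -329.9, -3.2], 0.051, 0.7), ([413.7, -188.3, 28.8], 0.043, 0.83)] [(413.9, -187.8, 83, 40, 28.5), (412.4, -324.1, 83, 51, -3.2)]
-> [ 412.  -329.9  160.  -183.2]
   [[0.061, -0.1151, 0.072], np.float64(0.0513)]
   [[0.0516, -0.1196, 0.072], np.float64(0.0513)]
-> [ 412.  -329.9  100.  -183.2]
   [[0.0, 0.0, 0.075], np.float64(-0.0)]
-> [ 413.7 -188.3  160.  -151.2]
   [[0.1013, -0.0544, 0.144], np.float64(-0.2529)]
-> [ 413.7 -188.3  100.  -151.2]
   [[-0.0, 0.0, 0.075], np.float64(-0.0)]
```

Call:
send_rows:
  deltas:
    - [[0.1013,-0.0544,0.05],-0.07]
    - [[0.1013,-0.0544,0.1],-0.14]
    - [[0.1013,-0.0544,0.144],-0.2]
    - [[0.1013,-0.0544,0.144],-0.2529]
    - [[0.1013,-0.0544,0.144],-0.2529]

```text
clock: 32.88
tool_pos: [0.4095, -0.1871, 0.1541]
orientation: [179.7, -0.4, -150.9]
force: [-0.3, 0.6, -0.6]
opening: 0.044
gripper_force: 0.0
```

Call:
send_rows:
  deltas:
    - [[0,0,0.02],0]
    - [[0,0,0.03],0]
    - [[0,0,0.03],0]
    - [[0,0,0.03],0]
    - [[0,0,0.03],0]

```text
clock: 33.3
tool_pos: [0.4149, -0.1872, 0.136]
orientation: [-180.0, 0.1, -151.0]
force: [0.1, -0.7, 0.7]
opening: 0.044
gripper_force: 0.0
```

Run:
```python
from h import *
p=ctrl.snapshot("wrist"); st(); print(ctrl.get_obs()["tool_pos"])
print(cl(p,["new0_c","new1_c"],0))
c=plan((413.7,-188.3,100,-151.4)); c[2]=185
plan((*bayp(1,-132),185,-173.9),start=c)
```

```text
33.35 local [-171.9 -306.5] z 136.0 yaw [-1.7995e+02  7.0000e-02 -1.5105e+02] F [0.8 0.5] -0.1 M [ 0.05 -0.02 -0.03] op 43.8 0.0
[ 0.41479121 -0.18723561  0.1360268 ]
[([412.4, -329.8, -4.2], 0.067, 0.63), ([414.1, -188.5, 28.7], 0.036, 0.81)]
-> [ 413.7 -188.3  100.  -151.4]
   [[0.0013, -0.0006, 0.0449], np.float64(0.0038)]
-> [ 460.50506745   70.59127001  185.         -173.9       ]
   [[-0.1031, 0.1281, -0.0], np.float64(0.125)]
   [[-0.0762, 0.1457, -0.0], np.float64(0.125)]
```

Call:
send_rows:
  deltas:
    - [[0.0013,-0.0006,0.02],0.004]
    - [[0.0013,-0.0006,0.035],0.004]
    - [[0.0013,-0.0006,0.0449],0.004]
    - [[0.0013,-0.0006,0.0449],0.004]
    - [[0.0013,-0.0006,0.0449],0.004]

```text
clock: 33.87
tool_pos: [0.4131, -0.1885, 0.0993]
orientation: [180.0, -0.0, -151.4]
force: [0.4, -0.5, 0.1]
opening: 0.0437
gripper_force: 0.0
```

Call:
send_rows:
  deltas:
    - [[0,0,0],0]
    - [[0,0,0],0]
    - [[0,0,0],0]
    - [[0,0,0],0]
    - [[0,0,0],0]
  gripper: 0

```text
clock: 34.28
tool_pos: [0.4132, -0.1884, 0.0994]
orientation: [-180.0, 0.0, -151.4]
force: [-0.7, 0.7, 0.1]
opening: 0.0161
gripper_force: 7.5
```

Call:
send_rows:
  deltas:
    - [[0,0,0],0]
    - [[0,0,-0.01],0]
    - [[0,0,-0.05],0]
    - [[0,0,-0.1],0]
    - [[0,0,-0.106],0]

```text
clock: 34.7
tool_pos: [0.4158, -0.189, 0.1901]
orientation: [-179.7, 0.4, -151.3]
force: [1.2, -0.5, -0.6]
opening: 0.016
gripper_force: 30.0
```

Call:
send_rows:
  deltas:
    - [[-0.02,0.026,0],0.03]
    - [[-0.05,0.06,0],0.06]
    - [[-0.08,0.1,0],0.09]
    - [[-0.1031,0.1281,0],0.125]
    - [[-0.1031,0.1281,0],0.125]

```text
clock: 35.12
tool_pos: [0.4378, -0.0554, 0.1849]
orientation: [180.0, 0.2, -162.7]
force: [0.7, -0.1, -1.8]
opening: 0.0157
gripper_force: 30.0
```

Call:
send_rows:
  deltas:
    - [[-0.02,0.04,0],0.03]
    - [[-0.04,0.08,0],0.06]
    - [[-0.06,0.12,0],0.09]
    - [[-0.0762,0.1457,0],0.125]
    - [[-0.0762,0.1457,0],0.125]

```text
clock: 35.53
tool_pos: [0.4617, 0.074, 0.1847]
orientation: [180.0, 0.1, -173.9]
force: [0.3, 0.2, -0.4]
opening: 0.0157
gripper_force: 30.0
```

Run:
```python
from h import *
p=ctrl.snapshot("wrist"); st()
plan((*bayp(1,-132),132,-173.9))
```

```text
35.5833 local [-98.7 -53.3] z 184.3 yaw [ 1.7999e+02  4.0000e-02 -1.7378e+02] F [-0.5 -0.4] -1.9 M [-0.07  0.02  0.05] op 16.1 29.9657142162323
-> [ 460.50506745   70.59127001  132.         -173.9       ]
   [[0.0004, -0.0021, 0.0654], np.float64(0.0014)]
```

Call:
send_rows:
  deltas:
    - [[0,-0.0021,0.02],0.001]
    - [[0,-0.0021,0.04],0.001]
    - [[0,-0.0021,0.06],0.001]
    - [[0,-0.0021,0.067],0.001]
    - [[0,-0.0021,0.067],0.001]

```text
clock: 36.0
tool_pos: [0.4596, 0.0678, 0.1299]
orientation: [-179.9, -0.1, -174.0]
force: [0.2, -0.8, -1.2]
opening: 0.0159
gripper_force: 30.0
```

Run:
```python
from h import *
st(); c=plan((*bayp(1,-80),130.2,-173.9),(*bayp(1,-30),130.2,-173.9),(*bayp(1,-12),130.2,-173.9))
```

```text
36.0 local [-100.2  -57.7] z 129.9 yaw [-1.7994e+02 -1.1000e-01 -1.7401e+02] F [ 0.1 -0.8] -1.2 M [-0.04 -0.02 -0.01] op 15.9 29.999180138111115
-> [ 512.21064055   76.11700172  130.2        -173.9       ]
   [[-0.0665, 0.0035, -0.0004], np.float64(-0.0012)]
-> [ 561.92753776   81.43020529  130.2        -173.9       ]
   [[-0.0625, 0.0, -0.0], np.float64(-0.0)]
-> [ 579.82562075   83.34295857  130.2        -173.9       ]
   [[-0.0225, 0.0, -0.0], np.float64(-0.0)]
```

Call:
send_rows:
  deltas:
    - [[0,0.0035,0],-0.001]
    - [[-0.012,0.0035,0],-0.001]
    - [[-0.03,0.0035,0],-0.001]
    - [[-0.05,0.0035,0],-0.001]
    - [[-0.0665,0.0035,0],-0.001]

```text
clock: 36.42
tool_pos: [0.5133, 0.0763, 0.1306]
orientation: [-179.9, -0.1, -173.9]
force: [-1.7, -1.8, -1.1]
opening: 0.0158
gripper_force: 30.0
```

Run:
```python
from h import *
st(); c=plan((*bayp(1,-30),130.2,-173.9))
```

```text
36.4167 local [-45.9 -54.9] z 130.6 yaw [-1.7994e+02 -9.0000e-02 -1.7392e+02] F [-1.9 -1.6] -1.1 M [-0.88  0.76 -0.06] op 15.8 30.001806020736694
-> [ 561.92753776   81.43020529  130.2        -173.9       ]
   [[-0.0611, -0.0001, 0.0005], np.float64(-0.0003)]
```

Call:
send_rows:
  deltas:
    - [[-0.012,0,0],0]
    - [[-0.024,0,0],0]
    - [[-0.036,0,0],0]
    - [[-0.048,0,0],0]
    - [[-0.061,0,0],0]

```text
clock: 36.83
tool_pos: [0.5619, 0.082, 0.1304]
orientation: [-180.0, -0.0, -173.9]
force: [-1.0, -4.0, -1.8]
opening: 0.0157
gripper_force: 30.0
```

Call:
send_rows:
  deltas:
    - [[-0.006,0,0],0]
    - [[-0.012,0,0],0]
    - [[-0.018,0,0],0]
    - [[-0.024,0,0],0]
    - [[-0.026,0,0],0]

```text
clock: 37.25
tool_pos: [0.5827, 0.0846, 0.1304]
orientation: [-180.0, 0.0, -173.9]
force: [-1.5, -4.2, -0.4]
opening: 0.0158
gripper_force: 30.0
```

Call:
send_rows:
  deltas:
    - [[-0.002,0,0],0]
    - [[-0.004,0,0],0]
    - [[-0.006,0,0],0]
    - [[-0.008,0,0],0]
    - [[-0.008,0,0],0]

```text
clock: 37.67
tool_pos: [0.5887, 0.0852, 0.1305]
orientation: [180.0, 0.0, -173.9]
force: [-0.3, -4.0, -1.6]
opening: 0.0158
gripper_force: 30.0
```

Run:
```python
from h import *
st()
```

```text
37.6667 local [ 30.  -54.1] z 130.5 yaw [ 1.7999e+02  2.0000e-02 -1.7392e+02] F [-0.8 -3.9] -1.6 M [-1.61  0.16  0.2 ] op 15.8 30.020062029361725
```

Call:
send_rows:
  deltas:
    - [[-0.001,0,0],0]
    - [[-0.002,0,0],0]
    - [[-0.003,0,0],0]
    - [[-0.004,0,0],0]
    - [[-0.004,0,0],0]

```text
clock: 38.08
tool_pos: [0.5914, 0.0859, 0.1303]
orientation: [180.0, -0.0, -173.9]
force: [-3.0, -0.0, -1.6]
opening: 0.0156
gripper_force: 30.0
```

Call:
send_rows:
  deltas:
    - [[-0.001,0,0],0]
    - [[-0.002,0,0],0]
    - [[-0.002,0,0],0]
    - [[-0.002,0,0],0]
    - [[-0.002,0,0],0]

```text
clock: 38.5
tool_pos: [0.5918, 0.0855, 0.1298]
orientation: [-180.0, -0.2, -173.9]
force: [-5.6, 0.6, 0.1]
opening: 0.0158
gripper_force: 30.0
```

Second one clicked. Third.

Call:
send_rows:
  deltas:
    - [[0,0,0],0]
    - [[0,0,0],0]
    - [[0,0,0],0]
    - [[0,0,-0.03],0]
    - [[0,0,-0.08],0]
  gripper: 0.5

```text
clock: 38.92
tool_pos: [0.5915, 0.0851, 0.1912]
orientation: [-179.9, -0.4, -174.0]
force: [1.5, -0.1, -1.1]
opening: 0.042
gripper_force: 0.0
```

Call:
send_rows:
  deltas:
    - [[0.04,-0.1,-0.04],0.01]
    - [[0.06,-0.14,-0.06],0.02]
    - [[0.09,-0.2,-0.08],0.02]
    - [[0.1,-0.22,-0.08],0.03]
    - [[0.1,-0.23,-0.08],0.03]

```text
clock: 39.33
tool_pos: [0.5334, -0.1045, 0.2596]
orientation: [180.0, 0.2, -176.6]
force: [0.1, -0.6, 0.1]
opening: 0.0437
gripper_force: 0.0
```

Call:
send_rows:
  deltas:
    - [[0.05,-0.1,0],0.01]
    - [[0.09,-0.2,0],0.03]
    - [[0.09,-0.23,0],0.04]
    - [[0.09,-0.23,0],0.04]
    - [[0.09,-0.23,0],0.04]

```text
clock: 39.75
tool_pos: [0.4721, -0.2938, 0.2587]
orientation: [-179.9, 0.1, 179.7]
force: [1.5, -0.0, -0.4]
opening: 0.0439
gripper_force: 0.0
```

Run:
```python
from h import *
p=ctrl.snapshot("wrist"); st(); print(ctrl.get_obs()["tool_pos"])
r=cl(p,["new0_c","new2_c"],0); print(r,blues(p))
for v,e,c in r: x,y,a=v; plan((x,y,140,a-180))
```

```text
39.8 local [-127.5 -421.6] z 258.3 yaw [-1.7990e+02  5.0000e-02  1.7965e+02] F [ 0.1 -4.3] 0.5 M [-0.68 -0.09  0.  ] op 43.5 0.0
[ 0.47107811 -0.29696319  0.25831782]
skip 0.5 547.2366943359375 -13.175579071044922 266.73931884765625 81.63057708740234
[([411.6, -330.3, -3.2], 0.038, 0.96)] [(412.3, -330.2, 83, 39, -3.5)]
-> [ 411.6 -330.3  140.  -183.2]
   [[0.0754, -0.0468, 0.1475], np.float64(0.0306)]
```

Call:
send_rows:
  deltas:
    - [[0.0754,-0.0468,0.05],0.03]
    - [[0.0754,-0.0468,0.1],0.03]
    - [[0.0754,-0.0468,0.14],0.03]
    - [[0.0754,-0.0468,0.1475],0.03]
    - [[0.0754,-0.0468,0.1475],0.03]

```text
clock: 40.32
tool_pos: [0.4095, -0.327, 0.1357]
orientation: [179.8, -0.4, 177.0]
force: [-0.9, 0.4, 0.4]
opening: 0.0439
gripper_force: 0.0
```

Call:
send_rows:
  deltas:
    - [[0,0,0],0]
    - [[0,0,0],0]
    - [[0,0,0],0]
    - [[0,0,0],0]
    - [[0,0,0],0]

```text
clock: 40.73
tool_pos: [0.4133, -0.3282, 0.1411]
orientation: [-180.0, 0.1, 177.1]
force: [0.2, 1.2, 0.9]
opening: 0.0439
gripper_force: 0.0
```

Run:
```python
from h import *
st(); print(ctrl.get_obs()["tool_pos"])
c=plan((411.6,-330.3,99.4,-183.2)); c[2]=185
plan((415,0,185,-176),(*bayp(2,-132),185,-173.9),start=c)
```

```text
40.7333 local [-188.3 -446.5] z 141.1 yaw [-1.7996e+02  1.4000e-01  1.7712e+02] F [0.4 1.2] 0.9 M [-0.01 -0.02 -0.04] op 43.9 0.0
[ 0.41327614 -0.32823216  0.1411006 ]
-> [ 411.6 -330.3   99.4 -183.2]
   [[0.002, -0.0027, 0.0521], np.float64(0.0035)]
-> [ 415.    0.  185. -176.]
   [[0.0094, 0.2062, -0.0], np.float64(-0.04)]
   [[-0.0036, 0.2064, -0.0], np.float64(-0.04)]
-> [ 453.06658246  140.1949261   185.         -173.9       ]
   [[-0.0597, 0.1715, -0.0], np.float64(-0.0233)]
```

Call:
send_rows:
  deltas:
    - [[0.002,-0.0027,0.02],0.003]
    - [[0.002,-0.0027,0.04],0.003]
    - [[0.002,-0.0027,0.0521],0.003]
    - [[0.002,-0.0027,0.0521],0.003]
    - [[0.002,-0.0027,0.0521],0.003]

```text
clock: 41.15
tool_pos: [0.4106, -0.3303, 0.0981]
orientation: [180.0, -0.0, 176.8]
force: [-0.6, -0.5, 1.2]
opening: 0.0436
gripper_force: 0.0
```

Call:
send_rows:
  deltas:
    - [[0,0,0],0]
    - [[0,0,0],0]
    - [[0,0,0],0]
    - [[0,0,0],0]
    - [[0,0,0],0]
  gripper: 0

```text
clock: 41.57
tool_pos: [0.4107, -0.3304, 0.0985]
orientation: [-180.0, 0.0, 176.8]
force: [1.0, 2.9, 0.1]
opening: 0.016
gripper_force: 6.4
```

Call:
send_rows:
  deltas:
    - [[0,0,0],0]
    - [[0,0,-0.01],0]
    - [[0,0,-0.05],0]
    - [[0,0,-0.1],0]
    - [[0,0,-0.107],0]

```text
clock: 41.98
tool_pos: [0.413, -0.3318, 0.1901]
orientation: [-179.8, 0.4, 176.9]
force: [1.5, -0.8, -0.6]
opening: 0.016
gripper_force: 30.0
```

Call:
send_rows:
  deltas:
    - [[0.0094,0.04,0],-0.01]
    - [[0.0094,0.09,0],-0.02]
    - [[0.0094,0.13,0],-0.03]
    - [[0.0094,0.17,0],-0.04]
    - [[0.0094,0.2062,0],-0.04]

```text
clock: 42.4
tool_pos: [0.4119, -0.1637, 0.1842]
orientation: [180.0, 0.0, -179.6]
force: [0.6, -0.2, -2.3]
opening: 0.0158
gripper_force: 30.0
```

Call:
send_rows:
  deltas:
    - [[-0.0036,0.04,0],-0.01]
    - [[-0.0036,0.09,0],-0.02]
    - [[-0.0036,0.13,0],-0.03]
    - [[-0.0036,0.17,0],-0.04]
    - [[-0.0036,0.2064,0],-0.04]

```text
clock: 42.82
tool_pos: [0.4136, 0.0016, 0.1843]
orientation: [180.0, 0.1, -175.9]
force: [0.2, 0.7, -2.0]
opening: 0.016
gripper_force: 30.0
```

Call:
send_rows:
  deltas:
    - [[-0.015,0.04,0],-0.01]
    - [[-0.03,0.09,0],-0.02]
    - [[-0.045,0.13,0],-0.0233]
    - [[-0.0597,0.16,0],-0.0233]
    - [[-0.0597,0.1715,0],-0.0233]

```text
clock: 43.23
tool_pos: [0.4539, 0.1437, 0.1844]
orientation: [180.0, 0.1, -173.8]
force: [1.0, 0.7, -0.6]
opening: 0.0161
gripper_force: 30.0
```

Call:
send_rows:
  deltas:
    - [[0,0,0.01],0]
    - [[0,0,0.02],0]
    - [[0,0,0.02],0]
    - [[0,0,0.02],0]
    - [[0,0,0.02],0]

```text
clock: 43.65
tool_pos: [0.4518, 0.1391, 0.1677]
orientation: [-180.0, -0.0, -174.0]
force: [0.1, 0.1, -1.6]
opening: 0.016
gripper_force: 30.0
```

Run:
```python
from h import *
st()
plan((*bayp(2,-132),130,-173.9))
```

```text
43.65 local [-100.4   14. ] z 167.7 yaw [-1.7998e+02 -2.0000e-02 -1.7396e+02] F [0.1 0.1] -1.6 M [0.03 0.01 0.01] op 16.0 29.969851970672607
-> [ 453.06658246  140.1949261   130.         -173.9       ]
   [[-0.0017, 0.0012, 0.0471], np.float64(-0.0007)]
```

Call:
send_rows:
  deltas:
    - [[-0.0017,0.0012,0.02],0]
    - [[-0.0017,0.0012,0.035],0]
    - [[-0.0017,0.0012,0.044],0]
    - [[-0.0017,0.0012,0.048],0]
    - [[-0.0017,0.0012,0.048],0]

```text
clock: 44.07
tool_pos: [0.4532, 0.1408, 0.1291]
orientation: [-180.0, -0.0, -173.9]
force: [-0.1, -0.1, -1.7]
opening: 0.0156
gripper_force: 30.0
```

Call:
send_rows:
  deltas:
    - [[-0.01,0,0],0]
    - [[-0.02,0,0],0]
    - [[-0.03,0,0],0]
    - [[-0.045,0,0],0]
    - [[-0.06,0,0],0]

```text
clock: 44.48
tool_pos: [0.501, 0.1454, 0.1291]
orientation: [-179.9, -0.1, -173.9]
force: [-1.4, -2.8, -1.4]
opening: 0.0158
gripper_force: 30.0
```

Run:
```python
from h import *
st(); c=plan((*bayp(2,-30),129.5,-173.9))
```

```text
44.4833 local [-50.7  15.1] z 129.1 yaw [-1.7992e+02 -1.4000e-01 -1.7393e+02] F [-1.7 -2.7] -1.4 M [-1.29  0.53 -0.09] op 15.8 29.98026341199875
-> [ 554.48905276  151.03386138  129.5        -173.9       ]
   [[-0.0672, -0.0, -0.0005], np.float64(-0.0004)]
```

Call:
send_rows:
  deltas:
    - [[-0.012,0,0],0]
    - [[-0.025,0,0],0]
    - [[-0.04,0,0],0]
    - [[-0.053,0,0],0]
    - [[-0.067,0,0],0]

```text
clock: 44.9
tool_pos: [0.5551, 0.1516, 0.1291]
orientation: [-180.0, -0.0, -173.9]
force: [-1.7, -4.2, -1.8]
opening: 0.0157
gripper_force: 30.0
```

Call:
send_rows:
  deltas:
    - [[-0.006,0,0],0]
    - [[-0.012,0,0],0]
    - [[-0.018,0,0],0]
    - [[-0.024,0,0],0]
    - [[-0.027,0,0],0]

```text
clock: 45.32
tool_pos: [0.5762, 0.1544, 0.1294]
orientation: [-180.0, 0.0, -173.9]
force: [-0.2, -3.9, -2.7]
opening: 0.0156
gripper_force: 30.0
```

Call:
send_rows:
  deltas:
    - [[-0.002,0,0],0]
    - [[-0.004,0,0],0]
    - [[-0.006,0,0],0]
    - [[-0.007,0,0],0]
    - [[-0.007,0,0],0]

```text
clock: 45.73
tool_pos: [0.5815, 0.1549, 0.1294]
orientation: [180.0, 0.0, -173.9]
force: [-1.3, -4.2, -2.0]
opening: 0.0158
gripper_force: 30.0
```

Run:
```python
from h import *
st()
```

```text
45.7333 local [30.3 16. ] z 129.4 yaw [ 1.7999e+02  2.0000e-02 -1.7390e+02] F [-1.7 -4. ] -2.0 M [-1.63  0.2   0.21] op 15.8 29.991291761398315
```

Call:
send_rows:
  deltas:
    - [[-0.001,0,0],0]
    - [[-0.002,0,0],0]
    - [[-0.003,0,0],0]
    - [[-0.004,0,0],0]
    - [[-0.004,0,0],0]

```text
clock: 46.15
tool_pos: [0.5839, 0.1554, 0.129]
orientation: [180.0, -0.1, -173.9]
force: [-5.0, 0.6, -1.4]
opening: 0.0158
gripper_force: 30.0
```

Call:
send_rows:
  deltas:
    - [[-0.001,0,0],0]
    - [[-0.002,0,0],0]
    - [[-0.002,0,0],0]
    - [[-0.002,0,0],0]
    - [[-0.002,0,0],0]

```text
clock: 46.57
tool_pos: [0.5842, 0.1551, 0.1287]
orientation: [-180.0, -0.2, -173.9]
force: [-9.5, 0.8, 1.1]
opening: 0.016
gripper_force: 30.0
```

All three clicked. Now a check view of the bays, wheel and knob.

Call:
send_rows:
  deltas:
    - [[0,0,0],0]
    - [[0,0,0],0]
    - [[0,0,0],0]
    - [[0,0,-0.03],0]
    - [[0,0,-0.08],0]
  gripper: 0.5

```text
clock: 46.98
tool_pos: [0.5846, 0.1546, 0.1901]
orientation: [-179.8, -0.4, -173.9]
force: [0.9, 0.7, 0.1]
opening: 0.0415
gripper_force: 0.0
```

Call:
send_rows:
  deltas:
    - [[0,0.02,-0.05],0]
    - [[0,0.04,-0.1],0]
    - [[0,0.05,-0.15],0]
    - [[0,0.05,-0.18],0]
    - [[0,0.05,-0.18],0]

```text
clock: 47.4
tool_pos: [0.5844, 0.1966, 0.3453]
orientation: [179.8, 0.7, -173.8]
force: [0.1, -0.6, -0.1]
opening: 0.0437
gripper_force: 0.0
```

Call:
send_rows:
  deltas:
    - [[0,0,0],0]
    - [[0,0,0],0]
    - [[0,0,0],0]
    - [[0,0,0],0]
    - [[0,0,0],0]

```text
clock: 47.82
tool_pos: [0.5818, 0.1949, 0.3362]
orientation: [-180.0, -0.1, -173.9]
force: [0.8, 0.6, 1.0]
opening: 0.0438
gripper_force: 0.0
```

Run:
```python
from h import *
import pickle
p=ctrl.snapshot("wrist"); st(); pickle.dump(p,open("w9.pkl","wb"))
overlay(p,SC,"w9",wheel=0,s=2,crop=(220,40,1000,620))
g=cv2.cvtColor(p["color"],cv2.COLOR_RGB2GRAY)
for z,r in((.072,53),(.072,57),(.046,24),(.046,40)):
    th=np.arange(-14,14.01,.25); uv=proj(p,S2W(SC,[(35+r*np.cos(np.radians(t)),130+r*np.sin(np.radians(t)),z*1000) for t in th])).astype(np.float32)
    v=cv2.remap(g,uv[:,0],uv[:,1],cv2.INTER_LINEAR).ravel(); k=v<70; print(r,th[k].mean() if k.any() else None)
for b in ctrl.boxes_of(p,"lock_grip"): u=np.array(b["xy"])*[560,420]; print(b["conf"],u,L(p,u,.095),L(p,u,.082))
```

```text
47.8667 local [34.9 55.8] z 336.4 yaw [-1.7996e+02 -7.0000e-02 -1.7391e+02] F [-1.  -0.4] 0.1 M [-0.   -0.04 -0.05] op 43.5 0.0
53 -0.75
57 -0.75
24 -0.5
40 -0.625
0.89 [356.496  57.582] [-104.13505113  130.08740459] [-106.36865926  133.00303163]
```

View pics/w9.png

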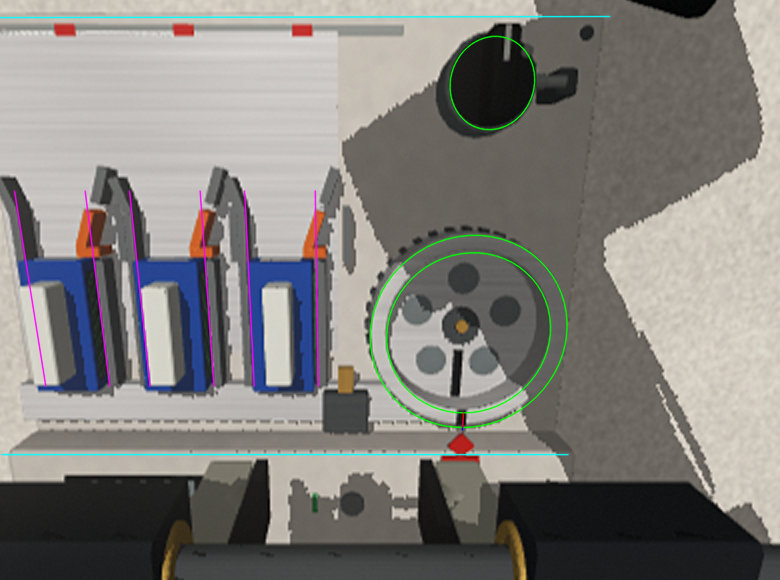

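Blues at (60,330), (180,325) and (285,325) are home with catches (90,235), (203,235) and (315,235) sprung out behind their tails. The mark is at (461,418) and the pointer at (461,445). Now the knob.

Run:
```python
from h import *
import pickle
p=pickle.load(open("w9.pkl","rb"))
a,b=[L(p,((220+x)/2,(40+y)/2),.095) for x,y in((507.5,25),(507.5,59))]; print(a,b,np.degrees(np.arctan2(*(b-a)[::-1])))
q=pickle.load(open("w5.pkl","rb"))
a,b=[L(q,((180+x)/2,(y)/2),.095) for x,y in((403,20),(403.5,61))]; print(a,b,np.degrees(np.arctan2(*(b-a)[::-1])))
w=S2W(SC,[(-105,135,0)])[0]*1000; print(w)
plan((w[0],w[1],200,-173.9),(w[0],w[1],141,-173.9))
```

```text
[-126.42148362  135.56623266] [-111.42029815  136.80230684] 4.710441197183863
[-126.39098656  135.83161564] [-111.09049604  136.18619551] 1.3275583662842987
[434.34886624 258.87789497   0.        ]
-> [ 434.34886624  258.87789497  200.         -173.9       ]
   [[0.0874, 0.0495, 0.0854], np.float64(-0.0001)]
   [[0.0874, 0.0495, 0.0854], np.float64(-0.0001)]
-> [ 434.34886624  258.87789497  141.         -173.9       ]
   [[-0.0, 0.0, 0.0738], np.float64(0.0)]
```

The j6 range would stop a clockwise turn from this yaw, so I'll use the half-turned grasp (yaw +6.1°).

Call:
send_rows:
  deltas:
    - [[0.0874,0.0495,0.06],0]
    - [[0.0874,0.0495,0.06],0]
    - [[0.0874,0.0495,0.06],0]
    - [[0.0874,0.0495,0.06],0]
    - [[0.0874,0.0495,0.06],0]

```text
clock: 48.33
tool_pos: [0.5082, 0.2275, 0.2896]
orientation: [-180.0, 0.0, -173.8]
force: [1.1, 0.9, 0.6]
opening: 0.0441
gripper_force: 0.0
```

Call:
send_rows:
  deltas:
    - [[0.0874,0.0495,0.06],0]
    - [[0.0874,0.0495,0.06],0]
    - [[0.0874,0.0495,0.06],0]
    - [[0.0874,0.0495,0.06],0]
    - [[0.0874,0.0495,0.06],0]

```text
clock: 48.75
tool_pos: [0.4354, 0.2597, 0.2422]
orientation: [180.0, 0.1, -173.8]
force: [0.4, 0.5, -0.0]
opening: 0.0435
gripper_force: 0.0
```

Call:
send_rows:
  deltas:
    - [[0,0,0],-0.0667]
    - [[0,0,0],-0.1333]
    - [[0,0,0],-0.2]
    - [[0,0,0],-0.2667]
    - [[0,0,0],-0.3333]

```text
clock: 49.17
tool_pos: [0.4365, 0.2593, 0.2426]
orientation: [-180.0, 0.1, -143.7]
force: [-0.1, 0.7, 0.1]
opening: 0.0441
gripper_force: 0.0
```

Call:
send_rows:
  deltas:
    - [[0,0,0],-0.0667]
    - [[0,0,0],-0.1333]
    - [[0,0,0],-0.2]
    - [[0,0,0],-0.2667]
    - [[0,0,0],-0.3333]

```text
clock: 49.58
tool_pos: [0.4365, 0.2592, 0.2426]
orientation: [-179.9, 0.1, -113.7]
force: [-0.5, 0.0, 0.7]
opening: 0.0438
gripper_force: 0.0
```

Call:
send_rows:
  deltas:
    - [[0,0,0],-0.0667]
    - [[0,0,0],-0.1333]
    - [[0,0,0],-0.2]
    - [[0,0,0],-0.2667]
    - [[0,0,0],-0.3333]

```text
clock: 50.0
tool_pos: [0.4365, 0.2592, 0.2426]
orientation: [-179.9, 0.1, -83.7]
force: [0.7, 1.3, -0.1]
opening: 0.044
gripper_force: 0.0
```

Call:
send_rows:
  deltas:
    - [[0,0,0],-0.0667]
    - [[0,0,0],-0.1333]
    - [[0,0,0],-0.2]
    - [[0,0,0],-0.2667]
    - [[0,0,0],-0.3333]

```text
clock: 50.42
tool_pos: [0.4365, 0.2592, 0.2426]
orientation: [-179.9, -0.0, -53.7]
force: [1.1, 0.8, -0.6]
opening: 0.0438
gripper_force: 0.0
```

Call:
send_rows:
  deltas:
    - [[0,0,0],-0.0667]
    - [[0,0,0],-0.1333]
    - [[0,0,0],-0.2]
    - [[0,0,0],-0.2667]
    - [[0,0,0],-0.3333]

```text
clock: 50.83
tool_pos: [0.4365, 0.2592, 0.2425]
orientation: [-179.9, -0.1, -23.7]
force: [0.5, -0.5, -0.2]
opening: 0.0436
gripper_force: 0.0
```

Call:
send_rows:
  deltas:
    - [[0,0,0],-0.0667]
    - [[0,0,0],-0.1333]
    - [[0,0,0],-0.2]
    - [[0,0,0],-0.2667]
    - [[0,0,0],-0.3333]

```text
clock: 51.25
tool_pos: [0.4365, 0.2592, 0.2426]
orientation: [-179.9, -0.1, 6.3]
force: [-0.0, 0.6, 0.1]
opening: 0.044
gripper_force: 0.0
```

Call:
send_rows:
  deltas:
    - [[0,0,0],0]
    - [[0,0,0],0]
    - [[0,0,0],0]
    - [[0,0,0],0]
    - [[0,0,0],0]

```text
clock: 51.67
tool_pos: [0.4347, 0.259, 0.2414]
orientation: [-180.0, -0.0, 6.0]
force: [0.3, -1.0, -0.8]
opening: 0.0438
gripper_force: 0.0
```

Run:
```python
from h import *
st(); print(ctrl.get_obs()["joint_pos"])
w=S2W(SC,[(-105,135.3,0)])[0]*1000; plan((w[0],w[1],200,6.1),(w[0],w[1],141,6.1))
```

```text
51.6667 local [-104.7  135.1] z 241.4 yaw [-1.7999e+02 -1.0000e-02  5.9800e+00] F [ 0.2 -1.1] -0.8 M [-0.05  0.09  0.03] op 43.8 0.0
[ 5.30680307e+01  6.95030222e+00 -2.45314840e+01  4.33203216e-03
 -5.85059505e+01  4.29077620e+01]
-> [434.31698701 259.17619635 200.           6.1       ]
   [[-0.0004, -0.0002, 0.0518], np.float64(-0.0014)]
-> [434.31698701 259.17619635 141.           6.1       ]
   [[0.0, 0.0, 0.0738], np.float64(-0.0)]
```

Call:
send_rows:
  deltas:
    - [[0,0,0.04],0]
    - [[0,0,0.07],0]
    - [[0,0,0.1],0]
    - [[0,0,0.12],0]
    - [[0,0,0.1255],0]

```text
clock: 52.08
tool_pos: [0.4334, 0.258, 0.1384]
orientation: [179.8, 0.2, 6.0]
force: [0.5, -1.7, 0.5]
opening: 0.044
gripper_force: 0.0
```

Call:
send_rows:
  deltas:
    - [[0,0,0],0]
    - [[0,0,0],0]
    - [[0,0,0],0]
    - [[0,0,0],0]
    - [[0,0,0],0]
  gripper: 0

```text
clock: 52.5
tool_pos: [0.4347, 0.2595, 0.1419]
orientation: [-179.9, -0.1, 6.1]
force: [-0.1, 0.5, 0.9]
opening: 0.0162
gripper_force: 1.0
```

Call:
send_rows:
  deltas:
    - [[0,0,0],0]
    - [[0,0,0],0.02]
    - [[0,0,0],0.06]
    - [[0,0,0],0.1]
    - [[0,0,0],0.14]

```text
clock: 52.92
tool_pos: [0.4347, 0.2598, 0.1419]
orientation: [-179.9, -0.1, -6.7]
force: [-1.4, 0.7, 3.7]
opening: 0.0139
gripper_force: 30.0
```

Run:
```python
from h import *
st()
```

```text
52.9167 local [-104.5  135.9] z 141.9 yaw [-1.7989e+02 -7.0000e-02 -6.6700e+00] F [-1.4  0.9] 3.7 M [ 0.19  0.76 -0.07] op 13.9 29.96733158826828
```

Call:
send_rows:
  deltas:
    - [[0,0,0],0.06]
    - [[0,0,0],0.12]
    - [[0,0,0],0.18]
    - [[0,0,0],0.24]
    - [[0,0,0],0.3]

```text
clock: 53.33
tool_pos: [0.4343, 0.2588, 0.1419]
orientation: [-180.0, -0.0, -33.8]
force: [-3.3, -3.0, 7.2]
opening: 0.0139
gripper_force: 30.0
```

Call:
send_rows:
  deltas:
    - [[0,0,0],0.06]
    - [[0,0,0],0.12]
    - [[0,0,0],0.18]
    - [[0,0,0],0.24]
    - [[0,0,0],0.3]

```text
clock: 53.75
tool_pos: [0.4335, 0.258, 0.1419]
orientation: [179.9, -0.0, -60.8]
force: [-8.0, -3.4, 13.5]
opening: 0.0137
gripper_force: 30.0
```

Call:
send_rows:
  deltas:
    - [[0,0,0],0.02]
    - [[0,0,0],0.04]
    - [[0,0,0],0.05]
    - [[0,0,0],0.05]
    - [[0,0,0],0.05]

```text
clock: 54.17
tool_pos: [0.4334, 0.258, 0.1419]
orientation: [179.9, -0.0, -65.0]
force: [-8.5, -3.9, 12.8]
opening: 0.0137
gripper_force: 30.0
```

Run:
```python
from h import *
st()
```

```text
54.1667 local [-106.1  134.2] z 141.9 yaw [ 1.7988e+02 -4.0000e-02 -6.5030e+01] F [-8.9 -2.9] 12.8 M [-1.36  3.21  0.08] op 13.7 29.97236520051956
```

Call:
send_rows:
  deltas:
    - [[0,0,0],0]
    - [[0,0,0],0]
    - [[0,0,0],0]
    - [[0,0,-0.03],0]
    - [[0,0,-0.07],0]
  gripper: 0.5

```text
clock: 54.58
tool_pos: [0.4334, 0.258, 0.1952]
orientation: [179.7, -0.1, -65.0]
force: [0.6, 0.6, 0.8]
opening: 0.0403
gripper_force: 0.0
```

Call:
send_rows:
  deltas:
    - [[0,0,-0.05],0]
    - [[-0.03,0,-0.1],0]
    - [[-0.06,0,-0.15],0]
    - [[-0.06,0,-0.18],0]
    - [[-0.06,0,-0.18],0]

```text
clock: 55.0
tool_pos: [0.4156, 0.3053, 0.3483]
orientation: [-179.4, 0.2, -64.9]
force: [1.1, 0.7, 1.1]
opening: 0.0437
gripper_force: 0.0
```

Call:
send_rows:
  deltas:
    - [[0,0,0],0]
    - [[0,0,0],0]
    - [[0,0,0],0]
    - [[0,0,0],0]
    - [[0,0,0],0]

```text
clock: 55.42
tool_pos: [0.4141, 0.3021, 0.3399]
orientation: [179.9, -0.1, -65.0]
force: [-0.6, -0.5, -0.5]
opening: 0.0439
gripper_force: 0.0
```

Run:
```python
from h import *
p=ctrl.snapshot("wrist"); st(); t=ctrl.snapshot("top")
a=cv2.resize(p["color"],(460,345))[:,:,::-1]; b=cv2.resize(t["color"][130:270,130:400],None,fx=1.7,fy=1.7)[:,:,::-1]
u=proj(p,S2W(SC,[(-105,135,95)]))[0]; print(u)
x,y=int(u[0]),int(u[1]); x0=max(0,x-50); y0=max(0,y-40)
c=cv2.resize(p["color"][y0:y0+80,x0:x0+100],None,fx=2.9,fy=2.9)[:,:,::-1]
im=np.zeros((600,790,3),np.uint8); im[:345,:460]=a; im[350:350+b.shape[0],:b.shape[1]]=b; im[:c.shape[0],470:470+c.shape[1]]=c
cv2.imwrite("pics/fin.png",im)
g=cv2.cvtColor(p["color"],cv2.COLOR_RGB2GRAY)
for z,r in((.072,53),(.072,57),(.046,24),(.046,40)):
    th=np.arange(-14,14.01,.25); uv=proj(p,S2W(SC,[(35+r*np.cos(np.radians(q)),130+r*np.sin(np.radians(q)),z*1000) for q in th])).astype(np.float32)
    v=cv2.remap(g,uv[:,0],uv[:,1],cv2.INTER_LINEAR).ravel(); k=v<70; print(r,th[k].mean() if k.any() else None)
```

```text
55.4667 local [-120.5  180.3] z 340.1 yaw [ 1.7992e+02 -5.0000e-02 -6.5040e+01] F [-0.8 -1. ] -0.3 M [ 0.04  0.09 -0.04] op 43.7 0.0
[281.63838988 151.22852216]
53 -0.875
57 -0.875
24 -0.625
40 -0.875
```

View pics/fin.png

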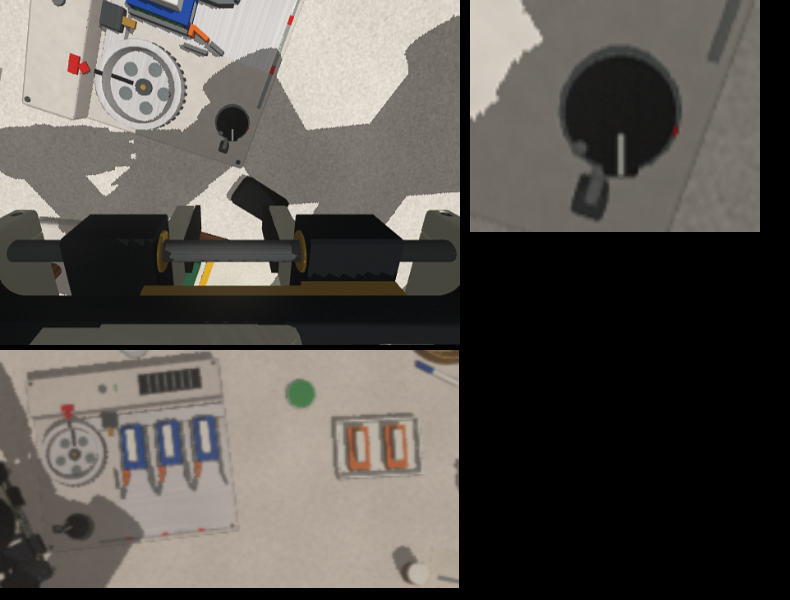

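The composite shows the knob's white line at (620,155), about 70° clockwise of its start dot (675,130), so it has locked. The three blues are home, both oranges stand in the tray, and the wheel is within 1° of its mark.

```bash
python3 -c "
from plant import ctrl
print(ctrl.close_job())"
```

```text
the job is handed in; nothing more can be done
None
```

Job handed in, no verdict returned: both orange cassettes are in the tray, the wheel mark is within 1° of the pointer, all three blue cassettes are home with catches sprung, and the lock knob is turned about 71° clockwise, past its detent.

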